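# Hold a shaft collar on the flat of an isolated spindle

## Task

Make the spindle drive safe by turning its isolator handle clockwise fully to its off stop, and only then pinch the shaft and turn it until its set-screw flat sits square between your fingers and faces the index pointer. Then fit the shaft collar fully down onto the shaft's shoulder with its set-screw over the flat, the shaft still at the pointer, and finish while still holding the collar there with the fingers, so that the screw could be tightened; leave the two plain setting rings alone.

Things in the scene. Friction and masses are not known exactly. Their poses are not given: they have to be found in the camera images.
- drive_unit: Grey spindle drive unit fixed to the plate, housing 110 x 250 mm and 55 mm high on a 130 x 270 x 10 mm foot; origin at the centre of its underside, z up, front = its -x side (towards the robot). Shaft axis at y = -68 mm, isolator axis at y = +68 mm (both x = 0). A dark raised index pointer (2 mm high) on the housing's top lies in front of the shaft, on its -x side.
- isolator (a joint): Angle of the isolator handle on top of the unit: 0 = on (bar lies front to back), 1.05 = off; grows clockwise seen from above. Firm stops at both ends; stiff by friction (about 0.12 N m), stays where it is left. Raised pips on the switch plate mark both places.
- isolator_grip (a point): On the isolator's axis, 85 mm above the plate, 24 mm above the handle's underside and 12 mm below its top: the middle of the black bar grip, 48 mm long, 14 mm wide, 30 mm high. Its x axis lies along the bar.
- spindle (a joint): Angle of the shaft about the vertical, 0 = its flat faces the index pointer (the unit's -x); grows counterclockwise seen from above. Stiff by friction (about 0.06 N m), stays where it is left; starts between 0.6 and 1.4.
- shaft_top (a point): Centre of the upper end of the steel shaft, 99 mm above the plate. The shaft is 18 mm in diameter with one flat 5 mm from its axis (14 mm across flat and back), full length, 36 mm above the shoulder, upper rim chamfered 2 mm. Axes turn with the shaft: the flat faces its -x.
- shaft: The D-shaft; origin on the shaft's axis at the upper face of its shoulder (30 mm in diameter, 63 mm above the plate, 8 mm above the housing), where the collar sits. Axes turn with the shaft.
- flat_spot (a point): Point on the middle line of the shaft's flat, 9 mm above the shoulder: where the set-screw belongs. Axes turn with the shaft: the flat faces its -x.
- collar: Loose steel shaft collar, ring of 40 mm outer diameter, 20 mm bore, 18 mm high, lying flat on the plate, bore vertical, 0.13 kg; origin at the centre of its underside. A dark set-screw (7 mm thick) sticks out 5 mm from its rim on its -x side, at half height. Two flat spanner lands at its +y and -y sides, 22 mm wide, 42 mm across, to grip it by. Inside the bore the screw's tip stands out to 6.3 mm from the axis, so it goes onto the shaft only with the screw over the flat.
- screw_tip (a point): Inner tip of the collar's set-screw, 6.3 mm from the bore axis on the collar's -x side, 9 mm above its underside.
- big_ring: Plain steel setting ring, 52 mm in diameter, 18 mm high, no screw: bystander near the collar. Origin at the centre of its underside.
- small_ring: Plain steel setting ring, 39 mm in diameter, 14 mm high, no screw: bystander near the collar. Origin at the centre of its underside.

How it is judged (in metres and radians):
On the way, in this order (a step that is already met when the one before it is completed fails the run):
1. the isolator is turned to its off stop (value of joint isolator above 0.97 rad), for 0.2 s.
2. the shaft, in the fingers, has its flat facing the index pointer, before the collar is on it (value of joint spindle between -0.17 and 0.17 rad and contact force between the fingers and shaft above 1 N and distance between collar and shaft above 0.06 m), for 0.1 s.
3. the collar is on the shaft's shoulder with its screw over the flat (z of collar in the frame of shaft below 0.003 m and distance between screw_tip and flat_spot below 0.005 m), for 0.2 s.
At the end, for the whole second after the job is handed in: Isolator off (over 0.97); flat at the pointer within 0.17 rad; collar on the shoulder within 3 mm in height and centre, upright within 0.1 rad, its screw tip within 5 mm of the flat's middle and square to it within 0.21 rad; fingers still holding it with over 3 N; at rest (all of step 3 and value of joint isolator above 0.97 rad and value of joint spindle between -0.17 and 0.17 rad and horizontal distance between collar and shaft below 0.003 m and angle between the x axis of collar and the x axis of flat_spot, either way round below 0.21 rad and angle between collar's own z axis and vertical below 0.1 rad and contact force between the fingers and collar above 3 N and linear speed of collar below 0.02 m/s); the arm keeps its last pose, push and grip.
It fails at once if the shaft is handled while the isolator is not off (value of joint isolator below 0.9 rad and contact force between any of the fingers, collar and shaft above 1 N).
It fails at once if a setting ring is moved more than 20 mm (distance of any of big_ring, small_ring from where it was at the start of the episode above 0.02 m).
It also fails if it takes over 70 s, if anything falls off the work surface, if the arm or the gripper's body presses on something with over 40 N, if the wrist force passes 120 N, or if a joint passes its speed limit or range.

## Robot

A 7-joint arm with a two-finger parallel gripper is mounted at the origin on a cart in front of the work surface, level with it; the furniture and walls round the work are solid. World frame = base frame: x ahead of the robot, y to its left, z up, the work surface at z = 0. Lengths are in mm, angles in rad, forces in N, time in s.
With the tool pointing down it reaches from about 425 to 1025 mm from the base axis. Payload 9.4 kg.
Tool frame: the origin (TCP) lies at the very end of the fingers, on their centre line; the grasp point (between the pads) lies 19 mm behind it; z points along the fingers, y is the line along which they close (so a half turn about z gives the same grasp; the last joint's range is limited). The gripper opens to 93 mm and grips with 3 to 60 N. Pads are 15 mm wide; open, the fingers measure 128 mm over their backs; the gripper's body (75 mm by 188 mm) begins 65 mm behind the grasp point.
Start: joints at [-1.39, 0.599, -0.003, 1.599, 0.002, 0.943, -0.08], TCP at [184.846, 701.039, 218.618] pointing down, gripper open.
Joint ranges: [-2.57, 2.57], [-0.35, 1.97], [-1.29, 1.29], [0.11, 2.56], [-1.05, 4.19], [0.11, 1.86], [-2.63, 2.63]. Speed limits (rad/s): [2.22, 2.22, 3.01, 3.01, 3.14, 3.14, 3.14].

## Interface

Orientations are given as a unit quaternion [w, x, y, z].
In Python, from rig import env, cams gives the robot as it stands.
- The arm moves only by the tool send_rows, never from a script. Its argument "commands" is a list of rows, each an object of numbers: "dx", "dy", "dz": the shift along the tool's x, y, z in m; "ax", "ay", "az": the turn, a rotation vector about the tool's x, y, z in degrees; "gripper": the closure, from 0 (fully open) to 1 (shut). In form: [{"dx": .., "dy": .., "dz": .., "ax": .., "ay": .., "az": .., "gripper": ..}, ...]. A call has exactly 10 rows; each row shifts and turns the commanded pose from where the row before left it, along the tool's axes as they then stand; what a row does not reach is not made up. A row lasts 1/12 s, in which the tool goes at most 41.7 mm and 7.16 degrees, less where a joint would pass 70% of its speed; a pose out of reach is approached as far as the arm can. A call with a gripper value outside its range is refused whole. The fingers move at their own pace and stop on an object; the grip force is fixed at half the most. Time passes only in rows, so rows that do not move let the fingers close, or fill a call up. It gives the time, the measured TCP pose, the force, the opening and the grip force at its end, in the units of the state.
- env.observe(): the state, without advancing time (a new reading comes with each control period).
- cams.camera(name): name is "scene" or "side" or "wrist"; returns (picture, depth): 384x512x3 uint8, blue, green, red; 384x512 float32, mm along the optical axis (not along the pixel's ray), 0 where there is no reading.
- cams.get_calibration(name): a dict with "fx", "fy", "cx", "cy" (pixels), "k1" (the pictures are not rectified: a ray, as slopes to the right and down, at radius r is drawn at 1 + k1 r^2 times it, then the intrinsics apply), "rvec" (rotation vector, rad) and "tvec" (3), from world to camera coordinates, as OpenCV has them. Camera axes: x right, y down, z forward; pixel columns grow to the right and rows downward; lengths in mm; the calibration is good to about 2 mm. A picture is of the moment at which its call begins: read the wrist's pose just before it. get_calibration takes no time and is no camera call; for the wrist camera it gives the pose at the moment of the call.
- env.hand_in(): hands the job in; it is judged then, once.
The state is a dict: "time": time; "q": joint angles; "qd": joint speeds; "effort": joint torques, N m; "ee_pos": TCP position; "tool_rot": TCP orientation; "force": force on the tool from outside, world axes, zero at the start; "moment": the same for the moment, N m; "finger_gap": finger opening in mm; "grasp_force": force on a finger pad.
Only numpy, scipy, OpenCV 4.12 (cv2) and the standard library are available. Lean on these libraries where they do the work, as an engineer would, in place of code of your own. Each camera call takes 0.05 s, during which the arm holds its last target. There are 200 camera calls.

## Working session

There is one attempt and no reset: what is moved stays moved. The work goes in short steps, Python scripts to look and compute and a tool call to move; the robot and the scene stay as the last step left them, time stands still between calls to the robot, and variables do not carry over. Pictures are saved under pics/ and viewed, at most 10 in all, crops included, and the job is handed in when it is done.

Besides the shell and the picture viewer there is one more tool, called after "Emit:" by a JSON object that holds its "op" and its "data", one argument or row to a line. send_rows: Moves the arm, as the interface text tells. Its arguments: {"type":"object","properties":{"commands":{"type":"array"}},"required":["commands"]}

```bash
ls; mkdir -p pics; cat > h.py <<'E'
import numpy as np, cv2
from rig import env, cams
from scipy.spatial.transform import Rotation as R
def cal(n):
    c=cams.get_calibration(n); K=np.array([[c['fx'],0,c['cx']],[0,c['fy'],c['cy']],[0,0,1.]])
    M=R.from_rotvec(np.ravel(c['rvec'])).as_matrix(); t=np.ravel(c['tvec']).astype(float)
    return K,c['k1'],M,t
def ray(C,uv):
    K,k,M,t=C; uv=np.atleast_2d(uv).astype(float)
    p=cv2.undistortPoints(uv.reshape(-1,1,2),K,np.array([k,0,0,0.])).reshape(-1,2)
    return -M.T@t, np.c_[p,np.ones(len(p))]@M
def plane(C,uv,z):
    o,d=ray(C,uv); s=(z-o[2])/d[:,2]; return o+d*s[:,None]
def dep(C,uv,z):
    o,d=ray(C,uv); return o+d*np.atleast_1d(z)[:,None]
def proj(C,P):
    K,k,M,t=C
    return cv2.projectPoints(np.atleast_2d(P).astype(float),cv2.Rodrigues(M)[0],t,K,np.array([k,0,0,0.]))[0].reshape(-1,2)
def cloud(C,D):
    v,u=np.mgrid[0:D.shape[0],0:D.shape[1]]
    return dep(C,np.c_[u.ravel(),v.ravel()],D.ravel()).reshape(*D.shape,3)
def snap(n):
    C=cal(n); I,D=cams.camera(n); return C,I.copy(),D
E
python3 - <<'E'
from h import *
s=env.observe(); print(s)
for n in ('scene','side','wrist'):
    C,I,D=snap(n); np.savez(f'{n}0.npz',I=I,D=D,K=C[0],k=C[1],M=C[2],t=C[3]); print(n,-C[2].T@C[3],C[2][2],C[0][0,0],C[1])
    cv2.imwrite(f'pics/{n}0.png',I)
a=[cv2.imread(f'pics/{n}0.png') for n in('scene','side','wrist')]
cv2.imwrite('pics/all0.png',cv2.resize(np.vstack([np.hstack(a[:2]),np.hstack([a[2],a[2]*0])]),(800,600)))
E
```

```text
pics
{'time': 0.0, 'q': array([-1.38969467,  0.60010963, -0.00256453,  1.60012318,  0.00179899,
        0.94288103, -0.0798059 ]), 'qd': array([-0.00142027,  0.00039721, -0.00011124, -0.0015904 ,  0.00078776,
        0.00013675, -0.00094706]), 'effort': array([-8.24963881e-04, -7.65077591e+01,  1.49668369e+00, -2.52341706e+01,
       -5.24947315e-02,  1.73196103e-02,  1.74232714e-04]), 'ee_pos': array([184.72383458, 700.574733  , 217.77323582]), 'tool_rot': array([-3.42674675e-05,  1.28509629e-01,  9.91707970e-01, -7.58681107e-04]), 'force': array([ 0.7393237 ,  0.40042691, -0.01404336]), 'moment': array([ 0.01253625,  0.01880195, -0.05745237]), 'grasp_force': 0.0, 'finger_gap': 92.8575310655852}
scene [ -41.48999576 1077.37848459  715.22781181] [ 0.42298485 -0.76228384 -0.48990526] 414.23960927358667 0.0046935888238084636
side [  15.85342259 -737.74388867  947.07684721] [ 0.36739156  0.64233966 -0.67262412] 488.9705982039418 -0.06719360096929848
wrist [109.07478706 721.06461333 384.22687839] [ 0.27144476 -0.07277938 -0.95969834] 322.37416832692986 -0.05125462574916574
```

View pics/all0.png

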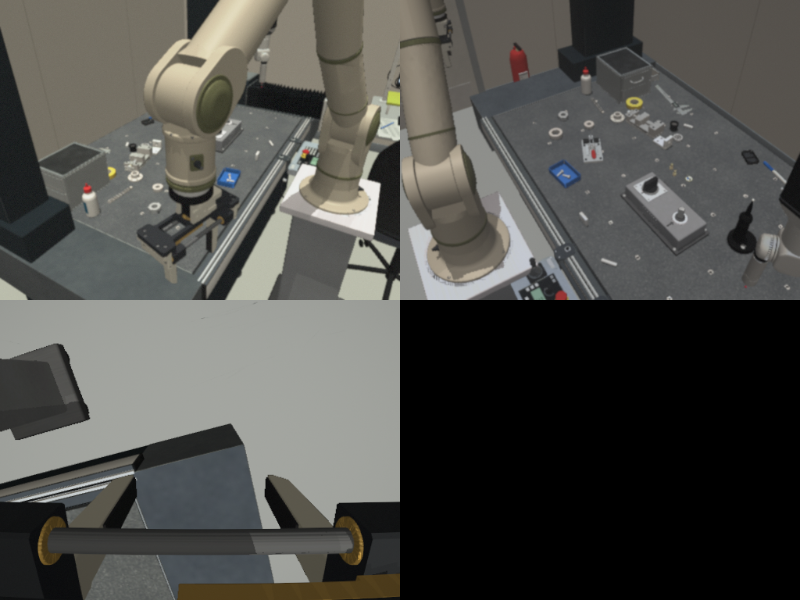

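The composite shows the drive unit in the side view around side px (339,269), with the dark isolator at (320,235) and the shaft at (358,275). Several rings lie around side px (200–280, 145–170).

```bash
python3 - <<'E'
from h import *
f=np.load('side0.npz'); I,D=f['I'],f['D']; C=(f['K'],float(f['k']),f['M'],f['t'])
P=cloud(C,D)
for u,v in [(320,232),(322,225),(358,275),(358,268),(339,260),(208,147),(200,168),(242,159),(277,150),(295,142),(246,190),(390,290)]:
    print((u,v),D[v,u],P[v,u].round(0))
c=I[120:330,170:420]; c=cv2.resize(c,None,fx=2.8,fy=2.8,interpolation=cv2.INTER_CUBIC)
cv2.imwrite('pics/sidecrop.png',c)
E
```

```text
(320, 232) 1151.5343 [ 543. -138.   96.]
(322, 225) 1224.8506 [587. -92.  55.]
(358, 275) 0.0 [  16. -738.  947.]
(358, 268) 1068.6649 [ 549. -269.   97.]
(339, 260) 1135.6421 [ 551. -206.   59.]
(208, 147) 1551.4791 [517. 407.   7.]
(200, 168) 1468.2393 [447. 322.  11.]
(242, 159) 1516.9642 [583. 306.  -2.]
(277, 150) 1503.7153 [680. 258.  25.]
(295, 142) 1524.7703 [747. 257.  30.]
(246, 190) 1387.7125 [513. 161.  14.]
(390, 290) 1092.3031 [ 606. -325.   40.]
```

View pics/sidecrop.png

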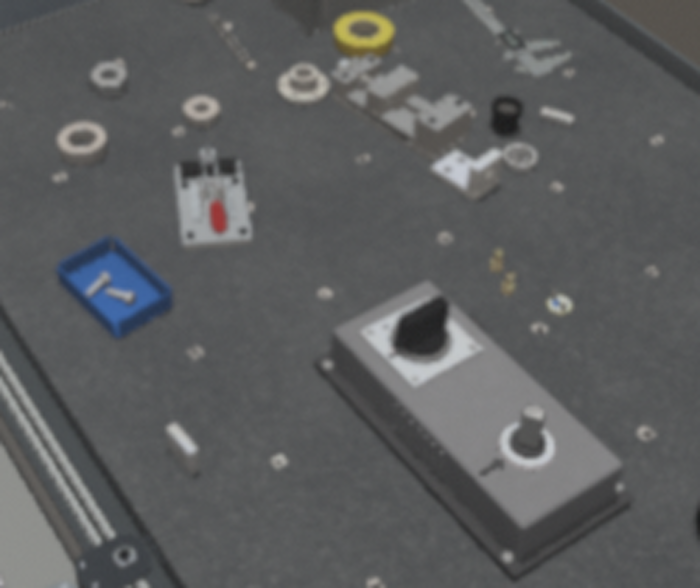

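Emit:
{"op": "send_rows", "data": {
  "commands": [
    {"az":-4.92},
    {"az":-4.92},
    {"az":-4.92},
    {"dx":-0.038,"dy":-0.03,"dz":-0.004},
    {"dx":-0.038,"dy":-0.03,"dz":-0.004},
    {"dx":-0.038,"dy":-0.03,"dz":-0.004},
    {"dx":-0.038,"dy":-0.03,"dz":-0.004},
    {"dx":-0.038,"dy":-0.03,"dz":-0.004},
    {"dx":-0.038,"dy":-0.03,"dz":-0.004},
    {"dx":-0.038,"dy":-0.03,"dz":-0.004}
  ]
}}

```text
$.commands[0]: bad value
```

Emit:
{"op": "send_rows", "data": {
  "commands": [
    {"dx":-0.025,"dy":-0.03},
    {"dx":-0.025,"dy":-0.03},
    {"dx":-0.025,"dy":-0.03},
    {"dx":-0.025,"dy":0},
    {"dx":-0.02,"dy":0},
    {},
    {},
    {},
    {},
    {}
  ]
}}

```text
$.commands[0]: bad value
```

```bash
cat >> h.py <<'E'
def st():
    s=env.observe(); w,x,y,z=s['tool_rot']; M=R.from_quat([x,y,z,w]).as_matrix()
    print('t %.2f'%s['time'],'tcp',s['ee_pos'].round(1),'yaw(toolx) %.2f'%np.degrees(np.arctan2(M[1,0],M[0,0])),'zax',M[:,2].round(4),'F',s['force'].round(1),'M',s['moment'].round(2),'gap %.1f gf %.1f'%(s['finger_gap'],s['grasp_force']),'q',s['q'].round(2)); return s
E
python3 - <<'E'
from h import *
st(); C,I,D=snap('wrist'); np.savez('w1.npz',I=I,D=D,K=C[0],k=C[1],M=C[2],t=C[3]); 
print(-C[2].T@C[3])
cv2.imwrite('pics/w1.png',I)
E
```

```text
t 0.15 tcp [184.7 700.7 218. ] yaw(toolx) 165.23 zax [-2.0e-04 -1.2e-03 -1.0e+00] F [ 0.6 -0.1 -0.2] M [-0.03  0.02 -0.02] gap 92.8 gf 0.0 q [-1.39  0.6  -0.    1.6   0.    0.94 -0.08]
[109.08452092 721.09959789 384.33702   ]
```

View pics/w1.png

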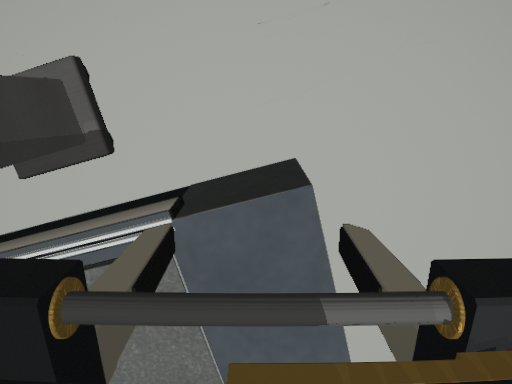

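The moves were refused because every row needs all seven numbers, so this picture is still the start view, with fingertips at about px (172,230) and (343,228). I'll resend with full rows.

Emit:
{"op": "send_rows", "data": {
  "commands": [
    {"dx":0,"dy":0,"dz":0,"ax":0,"ay":0,"az":-4.92,"gripper":0},
    {"dx":0,"dy":0,"dz":0,"ax":0,"ay":0,"az":-4.92,"gripper":0},
    {"dx":0,"dy":0,"dz":0,"ax":0,"ay":0,"az":-4.92,"gripper":0},
    {"dx":-0.028,"dy":-0.03,"dz":-0.004,"ax":0,"ay":0,"az":0,"gripper":0},
    {"dx":-0.028,"dy":-0.03,"dz":-0.004,"ax":0,"ay":0,"az":0,"gripper":0},
    {"dx":-0.028,"dy":-0.03,"dz":-0.004,"ax":0,"ay":0,"az":0,"gripper":0},
    {"dx":-0.028,"dy":-0.03,"dz":-0.004,"ax":0,"ay":0,"az":0,"gripper":0},
    {"dx":-0.028,"dy":-0.03,"dz":-0.004,"ax":0,"ay":0,"az":0,"gripper":0},
    {"dx":-0.028,"dy":-0.03,"dz":-0.004,"ax":0,"ay":0,"az":0,"gripper":0},
    {"dx":-0.028,"dy":-0.03,"dz":-0.004,"ax":0,"ay":0,"az":0,"gripper":0}
  ]
}}

```text
time: 1.03
ee_pos: [381.9, 489.3, 246.8]
tool_rot: [0.0, 0.0, 1.0, -0.0]
force: [0.5, 0.2, -0.9]
finger_gap: 93.3
grasp_force: 0.0
```

Emit:
{"op": "send_rows", "data": {
  "commands": [
    {"dx":-0.028,"dy":-0.03,"dz":0,"ax":0,"ay":0,"az":0,"gripper":0},
    {"dx":-0.028,"dy":-0.03,"dz":0,"ax":0,"ay":0,"az":0,"gripper":0},
    {"dx":-0.028,"dy":-0.03,"dz":0,"ax":0,"ay":0,"az":0,"gripper":0},
    {"dx":-0.035,"dy":-0.005,"dz":0,"ax":0,"ay":0,"az":0,"gripper":0},
    {"dx":-0.035,"dy":0,"dz":0,"ax":0,"ay":0,"az":0,"gripper":0},
    {"dx":-0.02,"dy":0,"dz":0,"ax":0,"ay":0,"az":0,"gripper":0},
    {"dx":0,"dy":0,"dz":0,"ax":0,"ay":0,"az":0,"gripper":0},
    {"dx":0,"dy":0,"dz":0,"ax":0,"ay":0,"az":0,"gripper":0},
    {"dx":0,"dy":0,"dz":0,"ax":0,"ay":0,"az":0,"gripper":0},
    {"dx":0,"dy":0,"dz":0,"ax":0,"ay":0,"az":0,"gripper":0}
  ]
}}

```text
time: 1.87
ee_pos: [553.3, 396.5, 246.6]
tool_rot: [-0.0, -0.001, 1.0, -0.0]
force: [0.3, -0.3, 0.3]
finger_gap: 92.9
grasp_force: 0.0
```

```bash

python3 - <<'E'
from h import *
st(); C,I,D=snap('wrist'); np.savez('w2.npz',I=I,D=D,K=C[0],k=C[1],M=C[2],t=C[3]); 
print(-C[2].T@C[3])
cv2.imwrite('pics/w2.png',I)
E
```

```text
t 1.87 tcp [553.3 396.5 246.6] yaw(toolx) -179.92 zax [-9.e-04 -0.e+00 -1.e+00] F [ 0.3 -0.3  0.3] M [ 0.    0.06 -0.01] gap 92.9 gf 0.0 q [-0.67  0.52 -0.05  1.68  0.03  0.95  0.84]
[475.15601537 396.72029177 413.04782627]
```

View pics/w2.png

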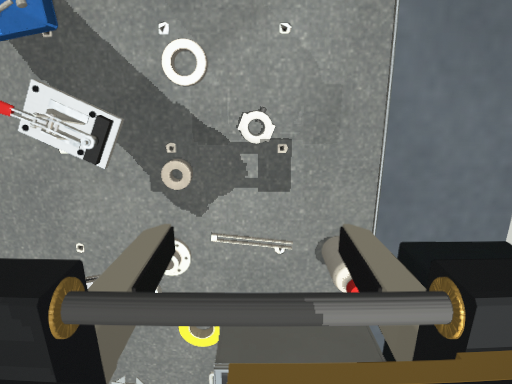

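The wrist view shows the collar at px (256,126), with its dark screw at the top near (263,108) and lands left and right. The big ring is at (184,62) and the small ring at (176,175). I'll measure all three.

```bash
cat >> h.py <<'E'
def load(n):
    f=np.load(n+'.npz'); return (f['K'],float(f['k']),f['M'],f['t']),f['I'],f['D']
E
python3 - <<'E'
from h import *
C,I,D=load('w2'); P=cloud(C,D)
g=I.min(2)
for nm,(u,v,r) in dict(collar=(256,126,26),big=(184,62,30),small=(176,175,22)).items():
    m=np.zeros(g.shape,np.uint8); m[v-r:v+r,u-r:u+r]=(g[v-r:v+r,u-r:u+r]>(150 if nm!='small' else 110))
    cs,_=cv2.findContours(m,cv2.RETR_CCOMP,cv2.CHAIN_APPROX_NONE); c=max(cs,key=cv2.contourArea)
    (cx,cy),(a,b),an=cv2.fitEllipse(c); z=np.median(P[m>0][:,2]); w=plane(C,c.reshape(-1,2),z)
    (px,py),rr=cv2.minEnclosingCircle(w[:,:2].astype(np.float32))
    print(nm,(cx,cy),a,b,'z',z,'ctr',plane(C,(cx,cy),z),'enc',px,py,rr)
    if nm=='collar':
        holes=[k for k in cs if 50<cv2.contourArea(k)<cv2.contourArea(c)*.7]
        for k in holes:
            e=cv2.fitEllipse(k); print('bore',e,plane(C,e[0],z))
        ctr=plane(C,(cx,cy),z)[0]
        # dark pixels between r=21 and 26 at z=9
        hh=plane(C,np.argwhere(np.ones((60,60)))[:,::-1]+[226,96],9)
        vals=g[96:156,226:286].ravel(); d=np.hypot(*(hh-ctr)[:,:2].T); s=(d<27)&(d>18)&(vals<45)
        print('screw',hh[s].mean(0),s.sum(),np.degrees(np.arctan2(*(hh[s].mean(0)-ctr)[1::-1])))
        cr=cv2.resize(I[96:156,226:286],None,fx=8,fy=8,interpolation=cv2.INTER_CUBIC); cv2.imwrite('pics/collar.png',cr)
# cross-check height: side picture two-ray
Cs,Is,Ds=load('side0')
print(proj(Cs,plane(C,(256,126),18)))
E
```

```text
collar (255.75076293945312, 126.40498352050781) 30.553733825683594 34.63490676879883 z 18.216283876738572 ctr [[512.33471567 396.07349507  18.21628388]] enc 513.0357666015625 396.35693359375 23.04241371154785
bore ((256.0113220214844, 126.92323303222656), (17.76934051513672, 17.97242546081543), 53.13597106933594) [[512.95592457 396.3888094   18.21628388]]
screw [nan nan nan] 0 nan
big (183.34934997558594, 61.376182556152344) 43.4266471862793 46.760066986083984 z 18.188667333474882 ctr [[437.61269812 312.42989089  18.18866733]] enc 438.0988464355469 312.37481689453125 26.132780075073242
small (175.6395263671875, 174.67913818359375) 28.120859146118164 30.192243576049805 z 14.28622651569492 ctr [[573.41501368 293.75201649  14.28622652]] enc 573.70458984375 293.7804260253906 19.471927642822266
[[207.88315481 146.42001292]]<stdin>:18: RuntimeWarning: Mean of empty slice.
  ret = um.true_divide(
```

View pics/collar.png

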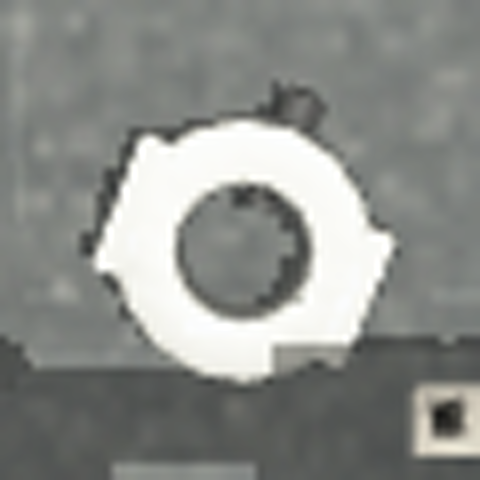

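Emit:
{"op": "send_rows", "data": {
  "commands": [
    {"dx":0,"dy":-0.04,"dz":0,"ax":0,"ay":0,"az":0,"gripper":0},
    {"dx":0,"dy":-0.04,"dz":0,"ax":0,"ay":0,"az":0,"gripper":0},
    {"dx":0,"dy":-0.04,"dz":0,"ax":0,"ay":0,"az":0,"gripper":0},
    {"dx":0,"dy":-0.04,"dz":0,"ax":0,"ay":0,"az":0,"gripper":0},
    {"dx":0,"dy":-0.04,"dz":0,"ax":0,"ay":0,"az":0,"gripper":0},
    {"dx":0,"dy":-0.04,"dz":0,"ax":0,"ay":0,"az":0,"gripper":0},
    {"dx":0,"dy":-0.04,"dz":0,"ax":0,"ay":0,"az":0,"gripper":0},
    {"dx":0,"dy":-0.04,"dz":0,"ax":0,"ay":0,"az":0,"gripper":0},
    {"dx":0,"dy":-0.04,"dz":0,"ax":0,"ay":0,"az":0,"gripper":0},
    {"dx":0,"dy":-0.04,"dz":0,"ax":0,"ay":0,"az":0,"gripper":0}
  ]
}}

```text
time: 2.75
ee_pos: [553.9, -5.0, 247.2]
tool_rot: [0.0, -0.001, 1.0, 0.0]
force: [0.5, -0.1, -0.1]
finger_gap: 93.3
grasp_force: 0.0
```

Emit:
{"op": "send_rows", "data": {
  "commands": [
    {"dx":-0.01,"dy":-0.04,"dz":0,"ax":0,"ay":0,"az":0,"gripper":0},
    {"dx":-0.01,"dy":-0.04,"dz":0,"ax":0,"ay":0,"az":0,"gripper":0},
    {"dx":-0.01,"dy":-0.03,"dz":0,"ax":0,"ay":0,"az":0,"gripper":0},
    {"dx":-0.01,"dy":-0.03,"dz":0,"ax":0,"ay":0,"az":0,"gripper":0},
    {"dx":0,"dy":-0.02,"dz":0,"ax":0,"ay":0,"az":0,"gripper":0},
    {"dx":0,"dy":0,"dz":0,"ax":0,"ay":0,"az":0,"gripper":0},
    {"dx":0,"dy":0,"dz":0,"ax":0,"ay":0,"az":0,"gripper":0},
    {"dx":0,"dy":0,"dz":0,"ax":0,"ay":0,"az":0,"gripper":0},
    {"dx":0,"dy":0,"dz":0,"ax":0,"ay":0,"az":0,"gripper":0},
    {"dx":0,"dy":0,"dz":0,"ax":0,"ay":0,"az":0,"gripper":0}
  ]
}}

```text
time: 3.58
ee_pos: [594.8, -162.3, 246.9]
tool_rot: [0.0, -0.001, 1.0, 0.0]
force: [-0.6, 0.2, 0.1]
finger_gap: 93.4
grasp_force: 0.0
```

```bash

python3 - <<'E'
from h import *
st(); C,I,D=snap('wrist'); np.savez('w3.npz',I=I,D=D,K=C[0],k=C[1],M=C[2],t=C[3]); 
print(-C[2].T@C[3])
cv2.imwrite('pics/w3.png',I)
E
```

```text
t 3.58 tcp [ 594.8 -162.3  246.9] yaw(toolx) -179.87 zax [ 2.e-04  5.e-04 -1.e+00] F [-0.6  0.2  0.1] M [ 0.08  0.06 -0.01] gap 93.4 gf 0.0 q [ 0.17  0.44  0.01  1.83 -0.01  0.87  1.76]
[ 516.42977439 -162.21806365  413.22193036]
```

View pics/w3.png

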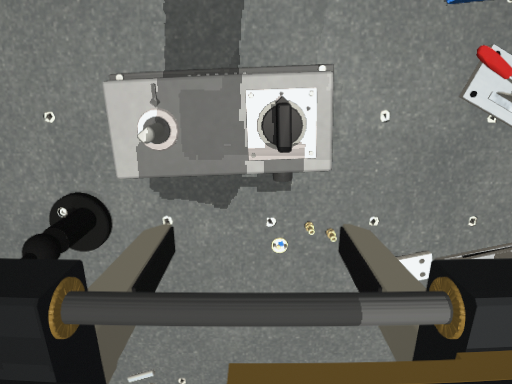

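The collar crop shows the screw at 8× px (298,103) with the bore centre at (242,250), and lands tilted about 22° the same way, so collar yaw is about −21.5°. The unit view shows the isolator bar at px (283,125), the shaft top at (146,135) and the pointer at (155,95).

```bash

python3 - <<'E'
from h import *
C,I,D=load('w3'); P=cloud(C,D); ok=D>0
def blob(lo,hi,u0,u1,v0,v1):
    m=np.zeros(D.shape,np.uint8); s=np.s_[v0:v1,u0:u1]; m[s]=(ok[s]&(P[s][...,2]>lo)&(P[s][...,2]<hi)); return m
b=blob(92,105,250,310,90,165); q=P[b>0]; 
w=plane(C,np.argwhere(b)[:,::-1],np.median(q[:,2])).astype(np.float32)
print('bar',len(q),np.median(q[:,2]),cv2.minAreaRect(w[:,:2]),w.mean(0))
b=blob(92,108,120,180,110,160); q=P[b>0]; print('shaft top',len(q),np.median(q[:,2]) if len(q) else 0,q.mean(0) if len(q) else 0,q.min(0),q.max(0))
# housing top z~55
b=blob(49,60,95,345,55,190); b=cv2.morphologyEx(b,cv2.MORPH_OPEN,np.ones((3,3))); w=plane(C,np.argwhere(b)[:,::-1],55).astype(np.float32)
print('top',np.median(P[b>0][:,2]),cv2.minAreaRect(w[:,:2]))
# collar from w2: min area rect not apt; land corners
C2,I2,D2=load('w2'); g=I2.min(2); m=np.zeros(g.shape,np.uint8); m[96:156,226:286]=g[96:156,226:286]>150
P2=cloud(C2,D2); hm=np.zeros_like(m); hm[96:156,226:286]=(P2[96:156,226:286,2]>12)&(D2[96:156,226:286]>0)
for mm in(m,hm):
    cs,_=cv2.findContours(mm,cv2.RETR_EXTERNAL,cv2.CHAIN_APPROX_NONE); c=max(cs,key=cv2.contourArea).reshape(-1,2)
    w=plane(C2,c,18)[:,:2]; ctr=np.array([512.9,396.4]); rel=w-ctr; r=np.hypot(*rel.T); a=np.degrees(np.arctan2(rel[:,1],rel[:,0])); i=r>21.7; print(np.c_[a,r][i].round(1).tolist())
cv2.imwrite('pics/shaft.png',cv2.resize(I[75:165,110:190],None,fx=6,fy=6,interpolation=cv2.INTER_CUBIC))
Cs,Is,Ds=load('side0'); Ps=cloud(Cs,Ds); 
for nm,(u,v,r) in dict(sh=(360,268,14),iso=(320,232,25)).items():
    q=Ps[v-r:v+r,u-r:u+r].reshape(-1,3); q=q[(q[:,2]>90)&(q[:,2]<110)]; print('side',nm,len(q),np.median(q,0),q.min(0),q.max(0))
E
```

```text
Traceback (most recent call last):
cv2.error: OpenCV(4.12.0) /io/opencv/modules/imgproc/src/convhull.cpp:143: error: (-215:Assertion failed) total >= 0 && (depth == CV_32F || depth == CV_32S) in function 'convexHull'
```

```bash

python3 - <<'E'
from h import *
A=np.ascontiguousarray
C,I,D=load('w3'); P=cloud(C,D); ok=D>0
def blob(lo,hi,u0,u1,v0,v1):
    m=np.zeros(D.shape,np.uint8); s=np.s_[v0:v1,u0:u1]; m[s]=(ok[s]&(P[s][...,2]>lo)&(P[s][...,2]<hi)); return m
b=blob(92,105,250,310,90,165); q=P[b>0]; 
w=plane(C,np.argwhere(b)[:,::-1],np.median(q[:,2])).astype(np.float32)
print('bar',len(q),np.median(q[:,2]),cv2.minAreaRect(A(w[:,:2])),w.mean(0))
b=blob(92,108,120,180,110,160); q=P[b>0]; print('shaft top',len(q),np.median(q[:,2]) if len(q) else 0,q.mean(0) if len(q) else 0,q.min(0),q.max(0))
b=blob(49,60,95,345,55,190); b=cv2.morphologyEx(b,cv2.MORPH_OPEN,np.ones((3,3))); w=plane(C,np.argwhere(b)[:,::-1],55).astype(np.float32)
print('top',np.median(P[b>0][:,2]),cv2.minAreaRect(A(w[:,:2])))
C2,I2,D2=load('w2'); g=I2.min(2); m=np.zeros(g.shape,np.uint8); m[96:156,226:286]=g[96:156,226:286]>150
P2=cloud(C2,D2); hm=np.zeros_like(m); hm[96:156,226:286]=(P2[96:156,226:286,2]>12)&(D2[96:156,226:286]>0)
for mm in(m,hm):
    cs,_=cv2.findContours(mm,cv2.RETR_EXTERNAL,cv2.CHAIN_APPROX_NONE); c=max(cs,key=cv2.contourArea).reshape(-1,2)
    w=plane(C2,c,18)[:,:2]; ctr=np.array([512.9,396.4]); rel=w-ctr; r=np.hypot(*rel.T); a=np.degrees(np.arctan2(rel[:,1],rel[:,0])); i=r>21.7; print(np.c_[a,r][i].round(1).tolist())
cv2.imwrite('pics/shaft.png',cv2.resize(I[75:165,110:190],None,fx=6,fy=6,interpolation=cv2.INTER_CUBIC))
Cs,Is,Ds=load('side0'); Ps=cloud(Cs,Ds); 
for nm,(u,v,r) in dict(sh=(360,268,14),iso=(320,232,25)).items():
    q=Ps[v-r:v+r,u-r:u+r].reshape(-1,3); q=q[(q[:,2]>90)&(q[:,2]<110)]; print('side',nm,len(q),np.median(q,0),q.min(0),q.max(0))
E
```

```text
bar 718 97.00667053802206 ((547.9929809570312, -135.15855407714844), (47.40997314453125, 13.686516761779785), 1.6732170581817627) [ 547.3192  -134.98622   97.0071 ]
shaft top 252 98.5876748725345 [ 553.88755699 -268.50150921   98.25460762] [ 545.01327169 -279.29041616   92.03396728] [ 561.60461391 -260.79498487  100.83175445]
top 55.465466594626434 ((550.5173950195312, -202.36044311523438), (109.28238677978516, 248.2665252685547), 2.209822177886963)
[[-138.8, 21.9], [-136.5, 22.7], [-134.4, 21.8], [-92.7, 21.8], [-89.6, 21.8], [-86.6, 23.1], [-83.3, 22.0], [86.4, 21.8], [89.6, 21.8], [92.6, 23.0], [95.9, 21.9]]
[[160.5, 24.9], [162.3, 23.4], [164.3, 22.0], [-140.8, 22.8], [-136.5, 22.7], [-134.4, 21.8], [-130.0, 22.0], [-92.7, 21.8], [-89.6, 21.8], [-86.6, 23.1], [-83.3, 22.0], [38.1, 21.8], [40.6, 22.6], [51.7, 21.8], [86.4, 21.8], [89.6, 21.8], [92.6, 23.0], [95.9, 21.9], [158.5, 22.7], [156.9, 24.3]]
side sh 54 [ 552.22469011 -271.37954491   97.69936787] [ 544.86250919 -280.5190869    90.11382191] [ 562.42032701 -261.21003711  102.58111445]
side iso 106 [ 545.35286291 -137.36438711   96.90293725] [ 525.53974368 -143.97508381   90.14690512] [ 571.25564309 -127.29971112  102.04279681]
```

View pics/shaft.png

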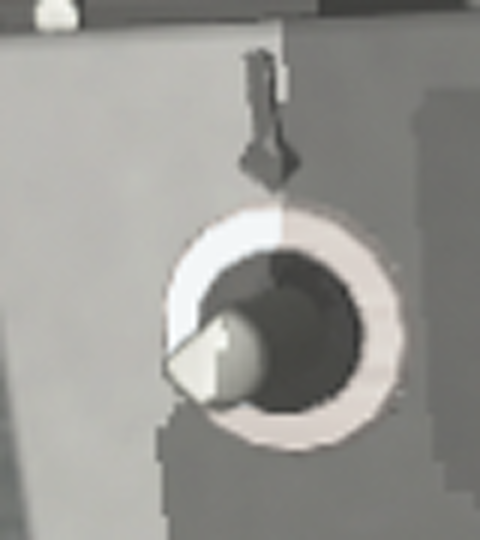

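Unit yaw is about 2.2°, with the isolator axis at (548,−135) and the shaft axis at (553,−270). Bar top reads 97 mm and shaft top 98.6 mm, both as expected. In the crop the flat faces upper-left, along the edge (165,365)–(228,310), which is roughly 0.7 rad. Next I go to the isolator.

Emit:
{"op": "send_rows", "data": {
  "commands": [
    {"dx":0,"dy":0,"dz":0,"ax":0,"ay":0,"az":-1.9,"gripper":0},
    {"dx":0.0153,"dy":0.0097,"dz":0,"ax":0,"ay":0,"az":0,"gripper":0},
    {"dx":0.0153,"dy":0.0097,"dz":0,"ax":0,"ay":0,"az":0,"gripper":0},
    {"dx":0.0153,"dy":0.0097,"dz":0.02,"ax":0,"ay":0,"az":0,"gripper":0},
    {"dx":0,"dy":0,"dz":0.03,"ax":0,"ay":0,"az":0,"gripper":0},
    {"dx":0,"dy":0,"dz":0.03,"ax":0,"ay":0,"az":0,"gripper":0},
    {"dx":0,"dy":0,"dz":0.03,"ax":0,"ay":0,"az":0,"gripper":0},
    {"dx":0,"dy":0,"dz":0.03,"ax":0,"ay":0,"az":0,"gripper":0},
    {"dx":0,"dy":0,"dz":0.02,"ax":0,"ay":0,"az":0,"gripper":0},
    {"dx":0,"dy":0,"dz":0.015,"ax":0,"ay":0,"az":0,"gripper":0}
  ]
}}

```text
time: 4.47
ee_pos: [547.2, -135.5, 69.7]
tool_rot: [-0.001, -0.017, 1.0, 0.0]
force: [0.8, 0.4, -0.0]
finger_gap: 92.9
grasp_force: 0.0
```

Emit:
{"op": "send_rows", "data": {
  "commands": [
    {"dx":0,"dy":0,"dz":0,"ax":0,"ay":0,"az":0,"gripper":0.7},
    {"dx":0,"dy":0,"dz":0,"ax":0,"ay":0,"az":0,"gripper":1},
    {"dx":0,"dy":0,"dz":0,"ax":0,"ay":0,"az":0,"gripper":1},
    {"dx":0,"dy":0,"dz":0,"ax":0,"ay":0,"az":0,"gripper":1},
    {"dx":0,"dy":0,"dz":0,"ax":0,"ay":0,"az":0,"gripper":1},
    {"dx":0,"dy":0,"dz":0,"ax":0,"ay":0,"az":0,"gripper":1},
    {"dx":0,"dy":0,"dz":0,"ax":0,"ay":0,"az":0,"gripper":1},
    {"dx":0,"dy":0,"dz":0,"ax":0,"ay":0,"az":0,"gripper":1},
    {"dx":0,"dy":0,"dz":0,"ax":0,"ay":0,"az":0,"gripper":1},
    {"dx":0,"dy":0,"dz":0,"ax":0,"ay":0,"az":0,"gripper":1}
  ]
}}

```text
time: 5.3
ee_pos: [547.9, -136.5, 71.7]
tool_rot: [0.0, -0.016, 1.0, -0.0]
force: [0.1, 0.1, 0.0]
finger_gap: 30.9
grasp_force: 0.0
```

```bash
python3 -c "
from h import *
st()"
```

```text
t 5.30 tcp [ 547.9 -136.5   71.7] yaw(toolx) -178.11 zax [ 1.e-04 -0.e+00 -1.e+00] F [0.1 0.1 0. ] M [ 0.04  0.01 -0.02] gap 30.9 gf 0.0 q [ 0.15  0.62 -0.01  2.09  0.01  0.44  1.74]
```

Emit:
{"op": "send_rows", "data": {
  "commands": [
    {"dx":0,"dy":0.0012,"dz":0,"ax":0,"ay":0,"az":0,"gripper":1},
    {"dx":0,"dy":0,"dz":0,"ax":0,"ay":0,"az":0,"gripper":1},
    {"dx":0,"dy":0,"dz":0,"ax":0,"ay":0,"az":0,"gripper":1},
    {"dx":0,"dy":0,"dz":0,"ax":0,"ay":0,"az":0,"gripper":1},
    {"dx":0,"dy":0,"dz":0,"ax":0,"ay":0,"az":0,"gripper":1},
    {"dx":0,"dy":0,"dz":0,"ax":0,"ay":0,"az":0,"gripper":1},
    {"dx":0,"dy":0,"dz":0,"ax":0,"ay":0,"az":0,"gripper":1},
    {"dx":0,"dy":0,"dz":0,"ax":0,"ay":0,"az":5,"gripper":1},
    {"dx":0,"dy":0,"dz":0,"ax":0,"ay":0,"az":5,"gripper":1},
    {"dx":0,"dy":0,"dz":0,"ax":0,"ay":0,"az":5,"gripper":1}
  ]
}}

```text
time: 6.13
ee_pos: [547.9, -135.1, 71.6]
tool_rot: [0.0, 0.116, 0.993, 0.0]
force: [0.4, 0.9, -1.7]
finger_gap: 13.6
grasp_force: 30.0
```

```bash
python3 -c "
from h import *
st()"
```

```text
t 6.13 tcp [ 547.9 -135.1   71.6] yaw(toolx) 166.66 zax [ 1.e-04  3.e-04 -1.e+00] F [ 0.4  0.9 -1.7] M [0.12 0.03 0.14] gap 13.6 gf 30.0 q [ 0.1   0.62  0.06  2.09 -0.09  0.44  1.57]
```

Emit:
{"op": "send_rows", "data": {
  "commands": [
    {"dx":0,"dy":0,"dz":0,"ax":0,"ay":0,"az":5,"gripper":1},
    {"dx":0,"dy":0,"dz":0,"ax":0,"ay":0,"az":5,"gripper":1},
    {"dx":0,"dy":0,"dz":0,"ax":0,"ay":0,"az":5,"gripper":1},
    {"dx":0,"dy":0,"dz":0,"ax":0,"ay":0,"az":5,"gripper":1},
    {"dx":0,"dy":0,"dz":0,"ax":0,"ay":0,"az":5,"gripper":1},
    {"dx":0,"dy":0,"dz":0,"ax":0,"ay":0,"az":5,"gripper":1},
    {"dx":0,"dy":0,"dz":0,"ax":0,"ay":0,"az":5,"gripper":1},
    {"dx":0,"dy":0,"dz":0,"ax":0,"ay":0,"az":5,"gripper":1},
    {"dx":0,"dy":0,"dz":0,"ax":0,"ay":0,"az":5,"gripper":1},
    {"dx":0,"dy":0,"dz":0,"ax":0,"ay":0,"az":2,"gripper":1}
  ]
}}

```text
time: 6.97
ee_pos: [548.1, -134.9, 71.6]
tool_rot: [0.0, 0.502, 0.865, 0.0]
force: [1.0, 1.0, -0.5]
finger_gap: 13.7
grasp_force: 30.7
```

```bash
python3 -c "
from h import *
st()"
```

```text
t 6.97 tcp [ 548.1 -134.9   71.6] yaw(toolx) 119.72 zax [ 2.e-04  0.e+00 -1.e+00] F [ 1.   1.  -0.5] M [ 0.09 -0.15  0.6 ] gap 13.7 gf 30.7 q [-0.05  0.64  0.28  2.1  -0.38  0.45  1.04]
```

The tool has turned 62° and the moment is 0.6 N m against the stop. I'll hold briefly, release and rise.

Emit:
{"op": "send_rows", "data": {
  "commands": [
    {"dx":0,"dy":0,"dz":0,"ax":0,"ay":0,"az":0,"gripper":1},
    {"dx":0,"dy":0,"dz":0,"ax":0,"ay":0,"az":0,"gripper":1},
    {"dx":0,"dy":0,"dz":0,"ax":0,"ay":0,"az":0,"gripper":1},
    {"dx":0,"dy":0,"dz":0,"ax":0,"ay":0,"az":0,"gripper":0.4},
    {"dx":0,"dy":0,"dz":0,"ax":0,"ay":0,"az":0,"gripper":0.4},
    {"dx":0,"dy":0,"dz":0,"ax":0,"ay":0,"az":0,"gripper":0.4},
    {"dx":0,"dy":0,"dz":0,"ax":0,"ay":0,"az":0,"gripper":0.4},
    {"dx":0,"dy":0,"dz":-0.03,"ax":0,"ay":0,"az":0,"gripper":0.4},
    {"dx":0,"dy":0,"dz":-0.03,"ax":0,"ay":0,"az":0,"gripper":0.4},
    {"dx":0,"dy":0,"dz":-0.03,"ax":0,"ay":0,"az":0,"gripper":0.4}
  ]
}}

```text
time: 7.8
ee_pos: [547.2, -135.6, 162.3]
tool_rot: [-0.001, 0.501, 0.865, -0.0]
force: [0.4, -1.1, 0.3]
finger_gap: 53.8
grasp_force: 0.0
```

```bash
python3 - <<'E'
from h import *
s=st(); C,I,D=load('w3'); P=cloud(C,D)
for n,(C,D,u0,u1,v0,v1) in dict(w=(C,D,20,115,190,262)).items():
    q=P[v0:v1,u0:u1].reshape(-1,3); d=D[v0:v1,u0:u1].ravel(); q=q[(d>0)&(q[:,2]>8)]; print(n,q.min(0),q.max(0)); 
    for z in range(10,160,20):
        k=q[(q[:,2]>z)&(q[:,2]<z+20)]; print(z,len(k),k.min(0).round() if len(k) else '',k.max(0).round() if len(k) else '')
C,I,D=snap('wrist'); np.savez('w4.npz',I=I,D=D,K=C[0],k=C[1],M=C[2],t=C[3]); P=cloud(C,D)
uv=proj(C,[[547.9,-135,97],[553,-270,99]]); print(uv)
m=(D>0)&(P[...,2]>92)&(P[...,2]<105)&(np.hypot(P[...,0]-548,P[...,1]+135)<32)
w=np.ascontiguousarray(plane(C,np.argwhere(m)[:,::-1],97)[:,:2]).astype(np.float32); print('bar',len(w),cv2.minAreaRect(w) if len(w)>5 else '')
E
```

```text
t 7.80 tcp [ 547.2 -135.6  162.3] yaw(toolx) 119.85 zax [-1.7e-03 -1.0e-04 -1.0e+00] F [ 0.4 -1.1  0.3] M [-0.02  0.01  0.01] gap 53.8 gf 0.0 q [-0.12  0.51  0.38  2.04 -0.3   0.65  0.98]
w [ 558.12845807 -444.37637493    8.03148728] [ 725.29985129 -209.67526918  339.12324629]
10 1729 [ 642. -444.   10.] [ 725. -361.   30.]
30 257 [ 658. -400.   31.] [ 689. -375.   50.]
50 301 [ 658. -402.   50.] [ 688. -376.   70.]
70 504 [ 659. -407.   70.] [ 691. -376.   88.]
90 178 [ 657. -403.   96.] [ 685. -374.  110.]
110 634 [ 657. -409.  110.] [ 683. -374.  130.]
130 31 [ 669. -396.  130.] [ 672. -387.  136.]
150 0  
[[257.73393499 201.87521598]
 [185.39363305 333.22856104]]
bar 1077 ((547.6595458984375, -134.06353759765625), (13.829431533813477, 47.92030715942383), 32.02804183959961)
```

The bar now lies at 122°, so it is turned 60° to off. Now I move to look at the shaft from close by.

Emit:
{"op": "send_rows", "data": {
  "commands": [
    {"dx":0,"dy":0,"dz":0,"ax":0,"ay":0,"az":-5.1,"gripper":0.4},
    {"dx":0,"dy":0,"dz":0,"ax":0,"ay":0,"az":-5.1,"gripper":0.4},
    {"dx":-0.0334,"dy":-0.0164,"dz":0,"ax":0,"ay":0,"az":0,"gripper":0.4},
    {"dx":-0.0334,"dy":-0.0164,"dz":0,"ax":0,"ay":0,"az":0,"gripper":0.4},
    {"dx":-0.0334,"dy":-0.0164,"dz":0,"ax":0,"ay":0,"az":0,"gripper":0.4},
    {"dx":-0.0334,"dy":-0.0164,"dz":0,"ax":0,"ay":0,"az":0,"gripper":0.4},
    {"dx":-0.0334,"dy":-0.0164,"dz":0,"ax":0,"ay":0,"az":0,"gripper":0.4},
    {"dx":0,"dy":0,"dz":0,"ax":0,"ay":0,"az":0,"gripper":0.4},
    {"dx":0,"dy":0,"dz":0,"ax":0,"ay":0,"az":0,"gripper":0.4},
    {"dx":0,"dy":0,"dz":0,"ax":0,"ay":0,"az":0,"gripper":0.4}
  ]
}}

```text
time: 8.68
ee_pos: [592.1, -315.3, 161.1]
tool_rot: [-0.001, 0.422, 0.907, 0.0]
force: [-0.6, 1.1, -0.2]
finger_gap: 55.7
grasp_force: 0.0
```

```bash
python3 - <<'E'
from h import *
s=st(); 
C,I,D=snap('wrist'); np.savez('w5.npz',I=I,D=D,K=C[0],k=C[1],M=C[2],t=C[3]); P=cloud(C,D)
uv=proj(C,[[553,-270,99]])[0]; print(uv)
m=(D>0)&(P[...,2]>94)&(P[...,2]<108)&(np.hypot(P[...,0]-553,P[...,1]+270)<25)
w=np.ascontiguousarray(plane(C,np.argwhere(m)[:,::-1],99)[:,:2]).astype(np.float32); print('top',len(w),np.median(P[m][:,2]),cv2.minAreaRect(w),cv2.minEnclosingCircle(w))
# flat: support per direction
c=cv2.minEnclosingCircle(w)[0]
for a in range(180,260,5):
    n=np.array([np.cos(np.radians(a)),np.sin(np.radians(a))]); p=(w-c)@n; print(a,p.max().round(1),(-p.min()).round(1),end=' | ')
u,v=uv.astype(int); k=I[max(v-45,0):v+45,u-45:u+45]; cv2.imwrite('pics/shaft2.png',cv2.resize(k,None,fx=6,fy=6,interpolation=cv2.INTER_CUBIC)); print(u-45,max(v-45,0))
E
```

```text
t 8.68 tcp [ 592.1 -315.3  161.1] yaw(toolx) 130.06 zax [-8.e-04  1.e-03 -1.e+00] F [-0.6  1.1 -0.2] M [-0.    0.07  0.  ] gap 55.7 gf 0.0 q [ 0.21  0.61  0.31  1.8  -0.26  0.77  1.35]
[255.01019886 122.22789928]
top 439 98.93926518152574 ((554.9718627929688, -269.6077575683594), (13.328248977661133, 17.29347038269043), 39.60688018798828) ((553.62109375, -270.5673828125), 8.981582641601562)
180 8.3 8.8 | 185 8.0 8.8 | 190 7.6 8.9 | 195 7.2 8.9 | 200 6.7 8.9 | 205 6.1 8.8 | 210 5.6 8.7 | 215 5.0 8.5 | 220 5.1 8.3 | 225 5.7 8.5 | 230 6.3 8.6 | 235 6.8 8.8 | 240 7.3 8.8 | 245 7.7 8.8 | 250 8.1 8.7 | 255 8.4 8.7 | 210 77
```

View pics/shaft2.png

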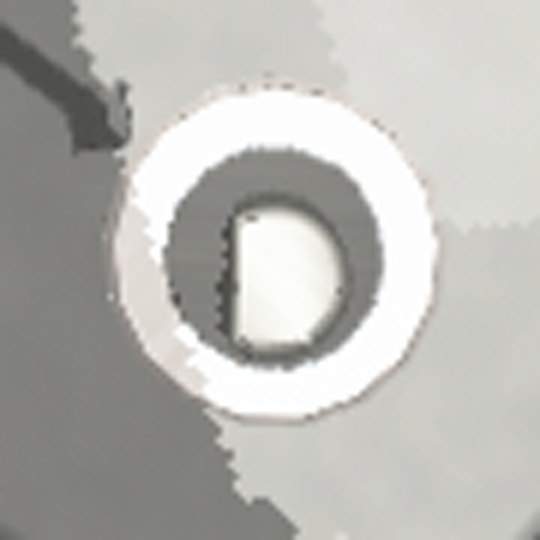

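The close view shows the D-shaft with its flat on the left, crop line (238,210)–(232,345), so the normal is at about 218.5° and the spindle at about 0.63 rad. The axis is near (553.4,−270.4). I'll descend and pinch.

Emit:
{"op": "send_rows", "data": {
  "commands": [
    {"dx":0,"dy":0,"dz":0,"ax":0,"ay":0,"az":1.55,"gripper":0.4},
    {"dx":0.0197,"dy":0,"dz":0,"ax":0,"ay":0,"az":0,"gripper":0.4},
    {"dx":0.0197,"dy":0,"dz":0,"ax":0,"ay":0,"az":0,"gripper":0.4},
    {"dx":0.0197,"dy":0,"dz":0,"ax":0,"ay":0,"az":0,"gripper":0.4},
    {"dx":0,"dy":0,"dz":0.02,"ax":0,"ay":0,"az":0,"gripper":0.4},
    {"dx":0,"dy":0,"dz":0.025,"ax":0,"ay":0,"az":0,"gripper":0.4},
    {"dx":0,"dy":0,"dz":0.025,"ax":0,"ay":0,"az":0,"gripper":0.4},
    {"dx":0,"dy":0,"dz":0.02,"ax":0,"ay":0,"az":0,"gripper":0.4},
    {"dx":0,"dy":0,"dz":0,"ax":0,"ay":0,"az":0,"gripper":0.5},
    {"dx":0,"dy":0,"dz":0,"ax":0,"ay":0,"az":0,"gripper":0.6}
  ]
}}

```text
time: 9.57
ee_pos: [555.5, -268.4, 71.3]
tool_rot: [-0.001, 0.434, 0.901, 0.0]
force: [0.4, -0.6, 0.1]
finger_gap: 46.5
grasp_force: 0.0
```

```bash
python3 -c "
from h import *
st()"
```

```text
t 9.57 tcp [ 555.5 -268.4   71.3] yaw(toolx) 128.57 zax [-0.0017  0.001  -1.    ] F [ 0.4 -0.6  0.1] M [-0.03  0.03  0.05] gap 46.5 gf 0.0 q [ 0.19  0.68  0.25  1.98 -0.32  0.53  1.34]
```

Emit:
{"op": "send_rows", "data": {
  "commands": [
    {"dx":-0.0003,"dy":-0.0009,"dz":0,"ax":0,"ay":0,"az":0,"gripper":1},
    {"dx":0,"dy":0,"dz":0,"ax":0,"ay":0,"az":0,"gripper":1},
    {"dx":0,"dy":0,"dz":0,"ax":0,"ay":0,"az":0,"gripper":1},
    {"dx":0,"dy":0,"dz":0,"ax":0,"ay":0,"az":0,"gripper":1},
    {"dx":0,"dy":0,"dz":0,"ax":0,"ay":0,"az":0,"gripper":1},
    {"dx":0,"dy":0,"dz":0,"ax":0,"ay":0,"az":0,"gripper":1},
    {"dx":0,"dy":0,"dz":0,"ax":0,"ay":0,"az":0,"gripper":1},
    {"dx":0,"dy":0,"dz":0,"ax":0,"ay":0,"az":0,"gripper":1},
    {"dx":0,"dy":0,"dz":0,"ax":0,"ay":0,"az":0,"gripper":1},
    {"dx":0,"dy":0,"dz":0,"ax":0,"ay":0,"az":0,"gripper":1}
  ]
}}

```text
time: 10.4
ee_pos: [555.7, -270.5, 72.4]
tool_rot: [0.0, 0.434, 0.901, 0.0]
force: [-1.2, 0.8, 7.1]
finger_gap: 13.4
grasp_force: 30.0
```

```bash
python3 -c "
from h import *
st()"
```

```text
t 10.40 tcp [ 555.7 -270.5   72.4] yaw(toolx) 128.53 zax [ 1.1e-03 -1.0e-04 -1.0e+00] F [-1.2  0.8  7.1] M [ 0.19  0.25 -0.05] gap 13.4 gf 30.0 q [ 0.19  0.67  0.25  1.98 -0.32  0.53  1.34]
```

Emit:
{"op": "send_rows", "data": {
  "commands": [
    {"dx":-0.00016,"dy":0,"dz":0,"ax":0,"ay":0,"az":4.54,"gripper":1},
    {"dx":-0.00016,"dy":0,"dz":0,"ax":0,"ay":0,"az":4.54,"gripper":1},
    {"dx":-0.00016,"dy":0,"dz":0,"ax":0,"ay":0,"az":4.54,"gripper":1},
    {"dx":-0.00016,"dy":0,"dz":0,"ax":0,"ay":0,"az":4.54,"gripper":1},
    {"dx":-0.00016,"dy":0,"dz":0,"ax":0,"ay":0,"az":4.54,"gripper":1},
    {"dx":-0.00016,"dy":0,"dz":0,"ax":0,"ay":0,"az":4.54,"gripper":1},
    {"dx":-0.00016,"dy":0,"dz":0,"ax":0,"ay":0,"az":4.54,"gripper":1},
    {"dx":-0.00016,"dy":0,"dz":0,"ax":0,"ay":0,"az":4.54,"gripper":1},
    {"dx":0,"dy":0,"dz":0,"ax":0,"ay":0,"az":0,"gripper":1},
    {"dx":0,"dy":0,"dz":0,"ax":0,"ay":0,"az":0,"gripper":1}
  ]
}}

```text
time: 11.23
ee_pos: [555.7, -271.7, 72.4]
tool_rot: [0.0, 0.694, 0.72, 0.0]
force: [-2.5, 0.7, 8.2]
finger_gap: 13.1
grasp_force: 30.0
```

```bash
python3 -c "
from h import *
st()"
```

```text
t 11.23 tcp [ 555.7 -271.7   72.4] yaw(toolx) 92.17 zax [ 4.e-04 -2.e-04 -1.e+00] F [-2.5  0.7  8.2] M [ 0.04  0.53 -0.13] gap 13.1 gf 30.0 q [ 0.09  0.7   0.43  1.98 -0.52  0.57  0.91]
```

Emit:
{"op": "send_rows", "data": {
  "commands": [
    {"dx":0,"dy":0,"dz":0,"ax":0,"ay":0,"az":0,"gripper":0.4},
    {"dx":0,"dy":0,"dz":0,"ax":0,"ay":0,"az":0,"gripper":0.4},
    {"dx":0,"dy":0,"dz":0,"ax":0,"ay":0,"az":0,"gripper":0.4},
    {"dx":0,"dy":0,"dz":0,"ax":0,"ay":0,"az":0,"gripper":0.4},
    {"dx":0,"dy":0,"dz":-0.03,"ax":0,"ay":0,"az":0,"gripper":0.4},
    {"dx":0,"dy":0,"dz":-0.03,"ax":0,"ay":0,"az":0,"gripper":0.2},
    {"dx":-0.03,"dy":0,"dz":-0.03,"ax":0,"ay":0,"az":0,"gripper":0.2},
    {"dx":-0.03,"dy":0,"dz":0,"ax":0,"ay":0,"az":0,"gripper":0.2},
    {"dx":0,"dy":0,"dz":0,"ax":0,"ay":0,"az":0,"gripper":0.2},
    {"dx":0,"dy":0,"dz":0,"ax":0,"ay":0,"az":0,"gripper":0.2}
  ]
}}

```text
time: 12.07
ee_pos: [557.7, -332.8, 161.5]
tool_rot: [0.001, 0.694, 0.72, -0.0]
force: [-0.6, 1.1, -0.6]
finger_gap: 72.8
grasp_force: 0.0
```

```bash
cat > sh.py <<'E'
from h import *
s=st()
C,I,D=snap('wrist'); P=cloud(C,D)
m=(D>0)&(P[...,2]>94)&(P[...,2]<108)&(np.hypot(P[...,0]-553,P[...,1]+270)<25)
w=np.ascontiguousarray(plane(C,np.argwhere(m)[:,::-1],99)[:,:2]).astype(np.float32); c,r=cv2.minEnclosingCircle(w); print('top',len(w),np.median(P[m][:,2]),cv2.minAreaRect(w),c,r)
A=np.arange(150,240,1.); n=np.c_[np.cos(np.radians(A)),np.sin(np.radians(A))]; q=(w-c)@n.T; p=np.percentile(q,98,axis=0); i=p.argmin(); print('flat normal',A[i],p[i])
m=(D>0)&(P[...,2]>92)&(P[...,2]<105)&(np.hypot(P[...,0]-548,P[...,1]+135)<32)
w=np.ascontiguousarray(plane(C,np.argwhere(m)[:,::-1],97)[:,:2]).astype(np.float32); print('bar',len(w),cv2.minAreaRect(w) if len(w)>5 else '')
E
python3 sh.py
```

```text
t 12.07 tcp [ 557.7 -332.8  161.5] yaw(toolx) 92.07 zax [ 7.e-04 -1.e-03 -1.e+00] F [-0.6  1.1 -0.6] M [-0.02  0.06 -0.01] gap 72.8 gf 0.0 q [ 0.12  0.62  0.53  1.86 -0.43  0.77  0.91]
top 449 98.97451311311227 ((555.451171875, -270.60809326171875), (13.28916072845459, 17.191160202026367), 1.5712822675704956) (553.80419921875, -270.56243896484375) 8.95678997039795
flat normal 182.0 5.007266650773645Traceback (most recent call last):
  File "sh.py", line 8, in <module>
    w=np.ascontiguousarray(plane(C,np.argwhere(m)[:,::-1],97)[:,:2]).astype(np.float32); print('bar',len(w),cv2.minAreaRect(w) if len(w)>5 else '')
                           ~~~~~^^^^^^^^^^^^^^^^^^^^^^^^^^^^^
  File "h.py", line 13, in plane
    o,d=ray(C,uv); s=(z-o[2])/d[:,2]; return o+d*s[:,None]
        ~~~^^^^^^
  File "h.py", line 10, in ray
    p=cv2.undistortPoints(uv.reshape(-1,1,2),K,np.array([k,0,0,0.])).reshape(-1,2)
      ~~~~~~~~~~~~~~~~~~~^^^^^^^^^^^^^^^^^^^^^^^^^^^^^^^^^^^^^^^^^^^
cv2.error: OpenCV(4.12.0) /io/opencv/modules/calib3d/src/undistort.dispatch.cpp:347: error: (-215:Assertion failed) CV_IS_MAT(_src) && CV_IS_MAT(_dst) && (_src->rows == 1 || _src->cols == 1) && (_dst->rows == 1 || _dst->cols == 1) && _src->cols + _src->rows - 1 == _dst->rows + _dst->cols - 1 && (CV_MAT_TYPE(_src->type) == CV_32FC2 || CV_MAT_TYPE(_src->type) == CV_64FC2) && (CV_MAT_TYPE(_dst->type) == CV_32FC2 || CV_MAT_TYPE(_dst->type) == CV_64FC2) in function 'cvUndistortPointsInternal'
```

The flat now faces 182°, which is the pointer direction, and the axis is at (553.7,−270.6). Next I travel to the collar.

Emit:
{"op": "send_rows", "data": {
  "commands": [
    {"dx":0,"dy":0,"dz":-0.002,"ax":0,"ay":0,"az":-6.6,"gripper":0},
    {"dx":0,"dy":0,"dz":-0.002,"ax":0,"ay":0,"az":-6.6,"gripper":0},
    {"dx":0,"dy":0,"dz":-0.002,"ax":0,"ay":0,"az":-6.6,"gripper":0},
    {"dx":0,"dy":0,"dz":-0.002,"ax":0,"ay":0,"az":-6.6,"gripper":0},
    {"dx":0,"dy":0,"dz":-0.002,"ax":0,"ay":0,"az":-6.6,"gripper":0},
    {"dx":0,"dy":0,"dz":-0.002,"ax":0,"ay":0,"az":-6.6,"gripper":0},
    {"dx":0,"dy":0,"dz":-0.002,"ax":0,"ay":0,"az":-6.6,"gripper":0},
    {"dx":0,"dy":0,"dz":-0.002,"ax":0,"ay":0,"az":-6.6,"gripper":0},
    {"dx":0,"dy":0,"dz":-0.002,"ax":0,"ay":0,"az":-6.6,"gripper":0},
    {"dx":0,"dy":0,"dz":-0.002,"ax":0,"ay":0,"az":-6.6,"gripper":0}
  ]
}}

```text
time: 12.95
ee_pos: [558.0, -329.1, 180.3]
tool_rot: [-0.001, 0.185, 0.983, 0.001]
force: [-0.0, -0.9, -0.0]
finger_gap: 92.9
grasp_force: 0.0
```

Emit:
{"op": "send_rows", "data": {
  "commands": [
    {"dx":0.0142,"dy":0.0366,"dz":0,"ax":0,"ay":0,"az":0,"gripper":0},
    {"dx":0.0142,"dy":0.0366,"dz":0,"ax":0,"ay":0,"az":0,"gripper":0},
    {"dx":0.0142,"dy":0.0366,"dz":0,"ax":0,"ay":0,"az":0,"gripper":0},
    {"dx":0.0142,"dy":0.0366,"dz":0,"ax":0,"ay":0,"az":0,"gripper":0},
    {"dx":0.0142,"dy":0.0366,"dz":0,"ax":0,"ay":0,"az":0,"gripper":0},
    {"dx":0.0142,"dy":0.0366,"dz":0,"ax":0,"ay":0,"az":0,"gripper":0},
    {"dx":0.0142,"dy":0.0366,"dz":0,"ax":0,"ay":0,"az":0,"gripper":0},
    {"dx":0.0142,"dy":0.0366,"dz":0,"ax":0,"ay":0,"az":0,"gripper":0},
    {"dx":0.0142,"dy":0.0366,"dz":0,"ax":0,"ay":0,"az":0,"gripper":0},
    {"dx":0.0142,"dy":0.0366,"dz":0,"ax":0,"ay":0,"az":0,"gripper":0}
  ]
}}

```text
time: 13.78
ee_pos: [560.6, 64.7, 180.4]
tool_rot: [-0.001, 0.188, 0.982, -0.0]
force: [0.7, 0.8, 0.3]
finger_gap: 93.1
grasp_force: 0.0
```

Emit:
{"op": "send_rows", "data": {
  "commands": [
    {"dx":0.0142,"dy":0.0366,"dz":0,"ax":0,"ay":0,"az":0,"gripper":0},
    {"dx":0.0142,"dy":0.0366,"dz":0,"ax":0,"ay":0,"az":0,"gripper":0},
    {"dx":0.0142,"dy":0.0366,"dz":0,"ax":0,"ay":0,"az":0,"gripper":0},
    {"dx":0.0142,"dy":0.0366,"dz":0,"ax":0,"ay":0,"az":0,"gripper":0},
    {"dx":0.0142,"dy":0.0366,"dz":0,"ax":0,"ay":0,"az":0,"gripper":0},
    {"dx":0.0142,"dy":0.0366,"dz":0,"ax":0,"ay":0,"az":0,"gripper":0},
    {"dx":0.0142,"dy":0.0366,"dz":0,"ax":0,"ay":0,"az":0,"gripper":0},
    {"dx":0.0142,"dy":0.0366,"dz":0.02,"ax":0,"ay":0,"az":0,"gripper":0},
    {"dx":0,"dy":0,"dz":0.02,"ax":0,"ay":0,"az":0,"gripper":0},
    {"dx":0,"dy":0,"dz":0,"ax":0,"ay":0,"az":0,"gripper":0}
  ]
}}

```text
time: 14.62
ee_pos: [560.7, 376.4, 137.4]
tool_rot: [-0.003, 0.186, 0.983, -0.002]
force: [-1.4, -1.7, -1.0]
finger_gap: 92.6
grasp_force: 0.0
```

```bash
python3 - <<'E'
from h import *
s=st(); env.observe()
C,I,D=snap('wrist'); np.savez('w6.npz',I=I,D=D,K=C[0],k=C[1],M=C[2],t=C[3]); P=cloud(C,D)
uv=proj(C,[[513,396.4,18]])[0]; print(uv)
near=np.hypot(P[...,0]-513,P[...,1]-396.4)<32
m=((D>0)&(P[...,2]>14)&(P[...,2]<24)&near).astype(np.uint8)
cs,_=cv2.findContours(m,cv2.RETR_CCOMP,cv2.CHAIN_APPROX_NONE); cs=sorted(cs,key=cv2.contourArea)[::-1]
for c in cs[:2]:
    w=plane(C,c.reshape(-1,2),18)[:,:2].astype(np.float32); print(len(c),cv2.fitEllipse(w))
ctr=np.array(cv2.fitEllipse(w)[0]); print('ztop',np.median(P[m>0][:,2]))
w=plane(C,cs[0].reshape(-1,2),18)[:,:2]-ctr; r=np.hypot(*w.T); a=np.degrees(np.arctan2(w[:,1],w[:,0])); i=r>21.6; print(np.c_[a,r][i].round(1).tolist())
m=(D>0)&(P[...,2]>5)&(P[...,2]<15)&near; q=P[m][:,:2]-ctr; r=np.hypot(*q.T); q=q[(r>22.5)&(r<28)]; print('screw',len(q),q.mean(0),np.degrees(np.arctan2(*q.mean(0)[::-1])))
u,v=uv.astype(int); k=I[max(v-50,0):v+50,u-50:u+50]; cv2.imwrite('pics/col2.png',cv2.resize(k,None,fx=6,fy=6,interpolation=cv2.INTER_CUBIC))
E
```

```text
t 14.62 tcp [560.7 376.4 137.4] yaw(toolx) 158.58 zax [-0.0063 -0.0029 -1.    ] F [-1.4 -1.7 -1. ] M [-0.07  0.04  0.02] gap 92.6 gf 0.0 q [-0.81  0.64  0.21  1.79 -0.19  0.74  0.7 ]
[258.06297617 126.61209828]
144 ((513.00439453125, 396.5484619140625), (38.18478012084961, 42.85978317260742), 159.85585021972656)
66 ((512.9404907226562, 396.5062255859375), (20.146425247192383, 20.67169952392578), 164.4471435546875)
ztop 18.196188122526564
[[-140.7, 22.1], [-139.6, 22.8], [-137.7, 22.5], [-135.7, 22.1], [-133.6, 21.8], [-89.4, 22.1], [-87.3, 22.4], [-85.3, 22.8], [-82.3, 22.5], [-81.2, 21.7], [39.1, 22.2], [40.2, 23.0], [42.1, 22.6], [44.1, 22.2], [46.2, 21.8], [85.9, 21.8], [88.0, 22.0], [90.1, 22.3], [92.1, 22.6], [94.1, 23.0], [95.1, 22.2], [98.1, 21.8]]
screw 29 [-21.05537951   8.58827307] 157.80995703969063
```

View pics/col2.png

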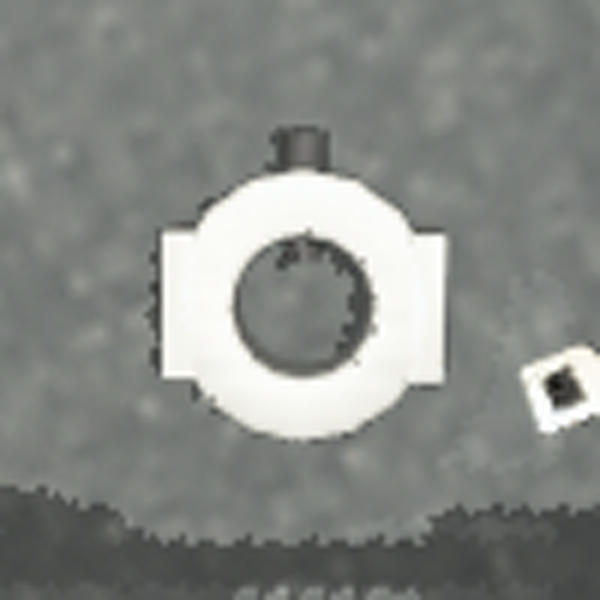

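The collar crop shows the lands square to the fingers, vertical edges at x≈162 and 445, and the screw straight up at (303,148). The centre is (513.0,396.5) and the needed tool-x yaw is about 157.6°. I'll move above it.

Emit:
{"op": "send_rows", "data": {
  "commands": [
    {"dx":0,"dy":0,"dz":0,"ax":0,"ay":0,"az":0.9,"gripper":0},
    {"dx":0.0173,"dy":0,"dz":0.01,"ax":0,"ay":0,"az":0,"gripper":0},
    {"dx":0.0173,"dy":0,"dz":0.02,"ax":0,"ay":0,"az":0,"gripper":0},
    {"dx":0.0173,"dy":0,"dz":0.025,"ax":0,"ay":0,"az":0,"gripper":0},
    {"dx":0,"dy":0,"dz":0.025,"ax":0,"ay":0,"az":0,"gripper":0},
    {"dx":0,"dy":0,"dz":0.02,"ax":0,"ay":0,"az":0,"gripper":0},
    {"dx":0,"dy":0,"dz":0,"ax":0,"ay":0,"az":0,"gripper":0},
    {"dx":0,"dy":0,"dz":0,"ax":0,"ay":0,"az":0,"gripper":0},
    {"dx":0,"dy":0,"dz":0,"ax":0,"ay":0,"az":0,"gripper":0},
    {"dx":0,"dy":0,"dz":0,"ax":0,"ay":0,"az":0,"gripper":0}
  ]
}}

```text
time: 15.5
ee_pos: [518.6, 393.5, 44.2]
tool_rot: [0.001, 0.197, 0.98, 0.001]
force: [0.5, 0.2, 0.3]
finger_gap: 92.9
grasp_force: 0.0
```

```bash
python3 -c "
from h import *
st()"
```

```text
t 15.50 tcp [518.6 393.5  44.2] yaw(toolx) 157.25 zax [ 0.0022  0.0015 -1.    ] F [0.5 0.2 0.3] M [ 0.03 -0.    0.  ] gap 92.9 gf 0.0 q [-0.85  0.73  0.17  1.91 -0.24  0.52  0.66]
```

Emit:
{"op": "send_rows", "data": {
  "commands": [
    {"dx":0.0063,"dy":0.0006,"dz":0,"ax":0,"ay":0,"az":-0.3,"gripper":0},
    {"dx":0,"dy":0,"dz":0.01,"ax":0,"ay":0,"az":0,"gripper":0.2},
    {"dx":0,"dy":0,"dz":0.01,"ax":0,"ay":0,"az":0,"gripper":0.2},
    {"dx":0,"dy":0,"dz":0.01,"ax":0,"ay":0,"az":0,"gripper":0.2},
    {"dx":0,"dy":0,"dz":0.008,"ax":0,"ay":0,"az":0,"gripper":0.2},
    {"dx":0,"dy":0,"dz":0.001,"ax":0,"ay":0,"az":0,"gripper":0.3},
    {"dx":0,"dy":0,"dz":0,"ax":0,"ay":0,"az":0,"gripper":0.35},
    {"dx":0,"dy":0,"dz":0,"ax":0,"ay":0,"az":0,"gripper":0.35},
    {"dx":0,"dy":0,"dz":0,"ax":0,"ay":0,"az":0,"gripper":0.35},
    {"dx":0,"dy":0,"dz":0,"ax":0,"ay":0,"az":0,"gripper":0.35}
  ]
}}

```text
time: 16.33
ee_pos: [512.0, 396.6, 3.6]
tool_rot: [0.0, 0.194, 0.981, 0.0]
force: [-0.5, 0.5, 0.7]
finger_gap: 60.5
grasp_force: 0.0
```

```bash
python3 -c "
from h import *
st()"
```

```text
t 16.33 tcp [512.  396.6   3.6] yaw(toolx) 157.62 zax [ 6.e-04  4.e-04 -1.e+00] F [-0.5  0.5  0.7] M [-0.03  0.02  0.03] gap 60.5 gf 0.0 q [-0.84  0.79  0.15  1.92 -0.25  0.44  0.67]
```

Emit:
{"op": "send_rows", "data": {
  "commands": [
    {"dx":-0.0006,"dy":0,"dz":0,"ax":0,"ay":0,"az":0,"gripper":0.6},
    {"dx":0,"dy":0,"dz":0,"ax":0,"ay":0,"az":0,"gripper":0.8},
    {"dx":0,"dy":0,"dz":0,"ax":0,"ay":0,"az":0,"gripper":1},
    {"dx":0,"dy":0,"dz":0,"ax":0,"ay":0,"az":0,"gripper":1},
    {"dx":0,"dy":0,"dz":0,"ax":0,"ay":0,"az":0,"gripper":1},
    {"dx":0,"dy":0,"dz":0,"ax":0,"ay":0,"az":0,"gripper":1},
    {"dx":0,"dy":0,"dz":0,"ax":0,"ay":0,"az":0,"gripper":1},
    {"dx":0,"dy":0,"dz":0,"ax":0,"ay":0,"az":0,"gripper":1},
    {"dx":0,"dy":0,"dz":0,"ax":0,"ay":0,"az":0,"gripper":1},
    {"dx":0,"dy":0,"dz":0,"ax":0,"ay":0,"az":0,"gripper":1}
  ]
}}

```text
time: 17.17
ee_pos: [512.4, 396.3, 3.4]
tool_rot: [0.0, 0.194, 0.981, 0.0]
force: [-0.5, -0.2, 4.9]
finger_gap: 42.0
grasp_force: 30.0
```

```bash
cat > col.py <<'E'
from h import *
# collar pose in the tool frame, from the wrist camera (held or lying)
s=st(); w_,x_,y_,z_=s['tool_rot']; T=R.from_quat([x_,y_,z_,w_]).as_matrix(); p=s['ee_pos']
C,I,D=snap('wrist'); P=cloud(C,D); L=(P-p)@T
m=((D>0)&(np.hypot(L[...,0],L[...,1])<32)&(L[...,2]>-30)&(L[...,2]<0)); 
z=L[m][:,2]; h,e=np.histogram(z,np.arange(-30,1,1)); print('z hist',dict(zip(e[:-1].astype(int),h)))
cv2.imwrite('pics/held.png',I)
import pickle; pickle.dump((C,I,D,T,p),open('held.pkl','wb'))
print('proj tcp',proj(C,[p,p-16*T[:,2]]))
E
python3 col.py
```

```text
t 17.17 tcp [512.4 396.3   3.4] yaw(toolx) 157.62 zax [ 3.e-04  2.e-04 -1.e+00] F [-0.5 -0.2  4.9] M [-0.06  0.1  -0.02] gap 42.0 gf 30.0 q [-0.84  0.79  0.15  1.92 -0.25  0.45  0.67]
z hist {np.int64(-30): np.int64(62), np.int64(-29): np.int64(62), np.int64(-28): np.int64(51), np.int64(-27): np.int64(67), np.int64(-26): np.int64(53), np.int64(-25): np.int64(56), np.int64(-24): np.int64(55), np.int64(-23): np.int64(53), np.int64(-22): np.int64(48), np.int64(-21): np.int64(54), np.int64(-20): np.int64(50), np.int64(-19): np.int64(53), np.int64(-18): np.int64(52), np.int64(-17): np.int64(120), np.int64(-16): np.int64(1332), np.int64(-15): np.int64(1645), np.int64(-14): np.int64(378), np.int64(-13): np.int64(149), np.int64(-12): np.int64(132), np.int64(-11): np.int64(117), np.int64(-10): np.int64(152), np.int64(-9): np.int64(182), np.int64(-8): np.int64(145), np.int64(-7): np.int64(110), np.int64(-6): np.int64(111), np.int64(-5): np.int64(102), np.int64(-4): np.int64(95), np.int64(-3): np.int64(86), np.int64(-2): np.int64(81), np.int64(-1): np.int64(77)}
proj tcp [[256.02963743 238.87668549]
 [256.00767118 252.19120766]]
```

The gap is 42.0 mm, so the collar is held on its lands. I'll lift, turn and carry it to above the shaft.

Emit:
{"op": "send_rows", "data": {
  "commands": [
    {"dx":0,"dy":0,"dz":-0.02,"ax":0,"ay":0,"az":0,"gripper":1},
    {"dx":0,"dy":0,"dz":-0.03,"ax":0,"ay":0,"az":0,"gripper":1},
    {"dx":0,"dy":0,"dz":-0.035,"ax":0,"ay":0,"az":0,"gripper":1},
    {"dx":0,"dy":0,"dz":-0.035,"ax":0,"ay":0,"az":0,"gripper":1},
    {"dx":0,"dy":0,"dz":-0.035,"ax":0,"ay":0,"az":0,"gripper":1},
    {"dx":0,"dy":0,"dz":-0.005,"ax":0,"ay":0,"az":-4.88,"gripper":1},
    {"dx":0,"dy":0,"dz":0,"ax":0,"ay":0,"az":-4.88,"gripper":1},
    {"dx":0,"dy":0,"dz":0,"ax":0,"ay":0,"az":-4.88,"gripper":1},
    {"dx":0,"dy":0,"dz":0,"ax":0,"ay":0,"az":-4.88,"gripper":1},
    {"dx":0,"dy":0,"dz":0,"ax":0,"ay":0,"az":-4.88,"gripper":1}
  ]
}}

```text
time: 18.05
ee_pos: [511.8, 396.1, 162.8]
tool_rot: [-0.0, -0.02, 1.0, -0.0]
force: [-0.3, -0.1, -2.3]
finger_gap: 42.1
grasp_force: 30.0
```

Emit:
{"op": "send_rows", "data": {
  "commands": [
    {"dx":-0.001,"dy":-0.0371,"dz":0,"ax":0,"ay":0,"az":0,"gripper":1},
    {"dx":-0.001,"dy":-0.0371,"dz":0,"ax":0,"ay":0,"az":0,"gripper":1},
    {"dx":-0.001,"dy":-0.0371,"dz":0,"ax":0,"ay":0,"az":0,"gripper":1},
    {"dx":-0.001,"dy":-0.0371,"dz":0,"ax":0,"ay":0,"az":0,"gripper":1},
    {"dx":-0.001,"dy":-0.0371,"dz":0,"ax":0,"ay":0,"az":0,"gripper":1},
    {"dx":-0.001,"dy":-0.0371,"dz":0,"ax":0,"ay":0,"az":0,"gripper":1},
    {"dx":-0.001,"dy":-0.0371,"dz":0,"ax":0,"ay":0,"az":0,"gripper":1},
    {"dx":-0.001,"dy":-0.0371,"dz":0,"ax":0,"ay":0,"az":0,"gripper":1},
    {"dx":-0.001,"dy":-0.0371,"dz":0,"ax":0,"ay":0,"az":0,"gripper":1},
    {"dx":-0.001,"dy":-0.0371,"dz":0,"ax":0,"ay":0,"az":0,"gripper":1}
  ]
}}

```text
time: 18.88
ee_pos: [534.8, 24.1, 162.9]
tool_rot: [-0.0, -0.018, 1.0, -0.0]
force: [0.7, -0.6, -0.8]
finger_gap: 41.8
grasp_force: 30.0
```

Emit:
{"op": "send_rows", "data": {
  "commands": [
    {"dx":-0.001,"dy":-0.0371,"dz":0,"ax":0,"ay":0,"az":0,"gripper":1},
    {"dx":-0.001,"dy":-0.0371,"dz":0,"ax":0,"ay":0,"az":0,"gripper":1},
    {"dx":-0.001,"dy":-0.0371,"dz":0,"ax":0,"ay":0,"az":0,"gripper":1},
    {"dx":-0.001,"dy":-0.0371,"dz":0,"ax":0,"ay":0,"az":0,"gripper":1},
    {"dx":-0.001,"dy":-0.0371,"dz":0,"ax":0,"ay":0,"az":0,"gripper":1},
    {"dx":-0.001,"dy":-0.0371,"dz":0,"ax":0,"ay":0,"az":0,"gripper":1},
    {"dx":-0.001,"dy":-0.0371,"dz":0,"ax":0,"ay":0,"az":0,"gripper":1},
    {"dx":-0.001,"dy":-0.0371,"dz":0,"ax":0,"ay":0,"az":0,"gripper":1},
    {"dx":0,"dy":0,"dz":0,"ax":0,"ay":0,"az":0,"gripper":1},
    {"dx":0,"dy":0,"dz":0,"ax":0,"ay":0,"az":0,"gripper":1}
  ]
}}

```text
time: 19.72
ee_pos: [552.7, -273.2, 162.5]
tool_rot: [-0.001, -0.015, 1.0, -0.0]
force: [0.3, 0.7, -2.3]
finger_gap: 41.4
grasp_force: 30.0
```

```bash
python3 col.py >/dev/null; cat > fit.py <<'E'
from h import *
import pickle
C,I,D,T,p=pickle.load(open('held.pkl','rb')); print(p)
L=(cloud(C,D)-p)@T
m=((D>0)&(np.hypot(L[...,0],L[...,1])<30)&(L[...,2]>-18.5)&(L[...,2]<-11)).astype(np.uint8)
zt=np.median(L[m>0][:,2]); A=L[m>0]; A=A[np.abs(A[:,2]-zt)<2]; c=np.linalg.lstsq(np.c_[A[:,:2],np.ones(len(A))],A[:,2],rcond=None)[0]; print('top plane',c,len(A))
m=((D>0)&(np.hypot(L[...,0],L[...,1])<30)&(np.abs(L[...,2]-zt)<3)).astype(np.uint8)
cs,_=cv2.findContours(m,cv2.RETR_CCOMP,cv2.CHAIN_APPROX_NONE); cs=sorted(cs,key=cv2.contourArea)[::-1]
for c in cs[:3]:
    w=((plane(C,c.reshape(-1,2),p[2]-zt)-p)@T)[:,:2].astype(np.float32)
    print(len(c),cv2.contourArea(c),cv2.fitEllipse(w) if len(c)>5 else '', w.min(0),w.max(0))
q=L[(D>0)&(np.abs(L[...,1])<12)&(L[...,0]>21.5)&(L[...,0]<30)&(L[...,2]>zt)&(L[...,2]<zt+14)]; print('screw',len(q),q.mean(0) if len(q) else '')
E
python3 fit.py; python3 -c "
from h import *
st()"
```

```text
[ 552.72975041 -273.15882183  162.49795163]
top plane [ 3.26906720e-03 -2.02096043e-04 -1.48577947e+01] 3492
304 4482.0 ((0.6657798290252686, 0.08924373984336853), (37.35696029663086, 51.1008186340332), 1.0944316387176514) [-19.844082 -29.279793] [20.461916 28.830336]
106 1000.0 ((0.1770760715007782, 0.3062129318714142), (19.318506240844727, 19.825838088989258), 176.9904022216797) [-10.088933  -9.853346] [10.095833  10.4484825]
4 2.0  [13.402374  6.150474] [14.498868  7.165883]
screw 97 [23.21622262  0.29402148 -8.00069573]
t 19.77 tcp [ 553.1 -270.9  162.5] yaw(toolx) -178.08 zax [-1.e-03  6.e-04 -1.e+00] F [ 0.3  0.8 -1.9] M [ 0.07  0.01 -0.02] gap 41.2 gf 30.0 q [ 0.32  0.53  0.07  1.91 -0.05  0.7   2.02]
```

View pics/held.png

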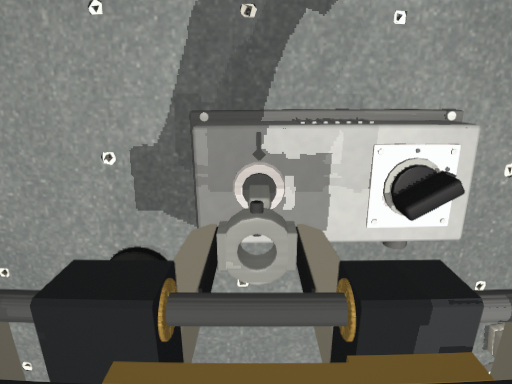

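The held view shows the collar square in the fingers at px (257,250), with its screw toward the robot at (257,207), directly over the pointer side. The bore is within 0.3 mm of the tool axis, and the isolator bar is clearly at off. I'll descend to just above the shaft.

Emit:
{"op": "send_rows", "data": {
  "commands": [
    {"dx":-0.0006,"dy":0,"dz":0.015,"ax":0,"ay":0,"az":0,"gripper":1},
    {"dx":0,"dy":0,"dz":0.015,"ax":0,"ay":0,"az":0,"gripper":1},
    {"dx":0,"dy":0,"dz":0.015,"ax":0,"ay":0,"az":0,"gripper":1},
    {"dx":0,"dy":0,"dz":0.009,"ax":0,"ay":0,"az":0,"gripper":1},
    {"dx":0,"dy":0,"dz":0,"ax":0,"ay":0,"az":0,"gripper":1},
    {"dx":0,"dy":0,"dz":0,"ax":0,"ay":0,"az":0,"gripper":1},
    {"dx":0,"dy":0,"dz":0,"ax":0,"ay":0,"az":0,"gripper":1},
    {"dx":0,"dy":0,"dz":0,"ax":0,"ay":0,"az":0,"gripper":1},
    {"dx":0,"dy":0,"dz":0,"ax":0,"ay":0,"az":0,"gripper":1},
    {"dx":0,"dy":0,"dz":0,"ax":0,"ay":0,"az":0,"gripper":1}
  ]
}}

```text
time: 20.6
ee_pos: [554.6, -270.6, 109.9]
tool_rot: [0.0, -0.018, 1.0, -0.0]
force: [0.2, 0.2, -1.6]
finger_gap: 41.6
grasp_force: 30.0
```

```bash
cat > rel.py <<'E'
from h import *
import pickle
s=st(); ps=[]
for i in range(4):
    s=env.observe(); ps.append(s['ee_pos']); C,I,D=snap('wrist')
p=np.mean(ps,0); print('tcp mean',p,np.std(ps,0)); w_,x_,y_,z_=s['tool_rot']; T=R.from_quat([x_,y_,z_,w_]).as_matrix()
P=cloud(C,D); L=(P-p)@T
# shaft top through the bore: bright points within 9 mm, height 94..103
m=(D>0)&(np.hypot(L[...,0],L[...,1])<14)&(P[...,2]>95)&(P[...,2]<101.5)
if m.sum()>20:
    w=np.ascontiguousarray(((plane(C,np.argwhere(m)[:,::-1],99)-p)@T)[:,:2]).astype(np.float32); print('shaft top in tool',len(w),w.min(0),w.max(0),cv2.minEnclosingCircle(w))
pickle.dump((C,I,D,T,p),open('held.pkl','wb')); cv2.imwrite('pics/rel.png',I)
E
python3 rel.py; python3 fit.py
```

```text
t 20.60 tcp [ 554.6 -270.6  109.9] yaw(toolx) -177.99 zax [ 1.e-03 -4.e-04 -1.e+00] F [ 0.2  0.2 -1.6] M [0.03 0.05 0.03] gap 41.6 gf 30.0 q [ 0.32  0.6   0.06  1.95 -0.06  0.59  2.03]
tcp mean [ 554.54540469 -270.56802941  109.65383456] [0.07515051 0.02248031 0.14116567]
shaft top in tool 121 [-7.082814 -6.567636] [-2.480492   6.6157713] ((-4.120023727416992, 0.02406764030456543), 6.599520206451416)
[ 554.54540469 -270.56802941  109.65383456]
top plane [ 2.77296926e-03 -1.09845237e-03 -1.46887413e+01] 3484
305 4472.5 ((0.8089296817779541, 0.3015909194946289), (37.41273498535156, 50.94599914550781), 0.6209740042686462) [-19.744213 -28.708517] [20.05234 28.84661]
107 995.5 ((0.32560425996780396, 0.31343233585357666), (19.2729549407959, 19.789186477661133), 174.43458557128906) [-9.982893 -9.833737] [10.217904 10.466428]
6 4.0 ((3.424159049987793, 15.844442367553711), (1.2092719078063965, 1.5550158023834229), 2.8065261840820312) [ 2.8528953 15.067455 ] [ 3.9955482 16.621399 ]
screw 101 [23.2822872   0.29247081 -7.63521704]
```

Alignment is within 0.5 mm, so I start the descent slowly.

Emit:
{"op": "send_rows", "data": {
  "commands": [
    {"dx":0.0004,"dy":-0.0002,"dz":0.002,"ax":0,"ay":0,"az":0,"gripper":1},
    {"dx":0,"dy":0,"dz":0.003,"ax":0,"ay":0,"az":0,"gripper":1},
    {"dx":0,"dy":0,"dz":0.002,"ax":0,"ay":0,"az":0,"gripper":1},
    {"dx":0,"dy":0,"dz":0.002,"ax":0,"ay":0,"az":0,"gripper":1},
    {"dx":0,"dy":0,"dz":0.002,"ax":0,"ay":0,"az":0,"gripper":1},
    {"dx":0,"dy":0,"dz":0.002,"ax":0,"ay":0,"az":0,"gripper":1},
    {"dx":0,"dy":0,"dz":0.002,"ax":0,"ay":0,"az":0,"gripper":1},
    {"dx":0,"dy":0,"dz":0,"ax":0,"ay":0,"az":0,"gripper":1},
    {"dx":0,"dy":0,"dz":0,"ax":0,"ay":0,"az":0,"gripper":1},
    {"dx":0,"dy":0,"dz":0,"ax":0,"ay":0,"az":0,"gripper":1}
  ]
}}

```text
time: 21.63
ee_pos: [554.0, -270.7, 94.2]
tool_rot: [0.0, -0.018, 1.0, -0.0]
force: [-0.2, 0.5, -1.5]
finger_gap: 42.0
grasp_force: 30.0
```

```bash
python3 rel.py; python3 fit.py
```

```text
t 21.63 tcp [ 554.  -270.7   94.2] yaw(toolx) -177.98 zax [ 1.e-04 -0.e+00 -1.e+00] F [-0.2  0.5 -1.5] M [ 0.01 -0.01 -0.01] gap 42.0 gf 30.0 q [ 0.33  0.63  0.05  1.96 -0.06  0.56  2.03]
tcp mean [ 554.05111976 -270.70436299   94.28603836] [0.02026513 0.01616225 0.03988745]
shaft top in tool 705 [-12.842018  -9.417343] [4.348754 9.995449] ((-3.2116379737854004, 0.2705698013305664), 9.805990219116211)
[ 554.05111976 -270.70436299   94.28603836]
top plane [ 3.71182628e-03 -2.42362033e-03 -1.48734432e+01] 3494
304 4478.0 ((0.6857717037200928, 0.20017506182193756), (37.44350814819336, 50.82755661010742), 1.1344407796859741) [-19.869316 -28.741   ] [19.936625 28.830421]
105 1003.5 ((0.169820636510849, 0.30806422233581543), (19.35889434814453, 19.857524871826172), 3.7446320056915283) [-10.105849  -9.860752] [10.09776  10.444968]
4 2.0  [17.241253 -4.982486] [18.323212  -3.9740205]
screw 95 [23.26215321  0.25337942 -7.72649696]
```

There is no contact 8 mm down the shaft; I continue.

Emit:
{"op": "send_rows", "data": {
  "commands": [
    {"dx":0,"dy":0,"dz":0.002,"ax":0,"ay":0,"az":0,"gripper":1},
    {"dx":0,"dy":0,"dz":0.002,"ax":0,"ay":0,"az":0,"gripper":1},
    {"dx":0,"dy":0,"dz":0.002,"ax":0,"ay":0,"az":0,"gripper":1},
    {"dx":0,"dy":0,"dz":0.002,"ax":0,"ay":0,"az":0,"gripper":1},
    {"dx":0,"dy":0,"dz":0.002,"ax":0,"ay":0,"az":0,"gripper":1},
    {"dx":0,"dy":0,"dz":0.002,"ax":0,"ay":0,"az":0,"gripper":1},
    {"dx":0,"dy":0,"dz":0,"ax":0,"ay":0,"az":0,"gripper":1},
    {"dx":0,"dy":0,"dz":0,"ax":0,"ay":0,"az":0,"gripper":1},
    {"dx":0,"dy":0,"dz":0,"ax":0,"ay":0,"az":0,"gripper":1},
    {"dx":0,"dy":0,"dz":0,"ax":0,"ay":0,"az":0,"gripper":1}
  ]
}}

```text
time: 22.67
ee_pos: [554.1, -270.7, 82.3]
tool_rot: [0.0, -0.018, 1.0, -0.0]
force: [0.2, 0.1, -0.8]
finger_gap: 42.0
grasp_force: 30.0
```

```bash
python3 -c "
from h import *
st()"
```

```text
t 22.67 tcp [ 554.1 -270.7   82.3] yaw(toolx) -177.98 zax [ 2.e-04 -1.e-04 -1.e+00] F [ 0.2  0.1 -0.8] M [-0.    0.04 -0.  ] gap 42.0 gf 30.0 q [ 0.33  0.64  0.05  1.96 -0.06  0.54  2.03]
```

Emit:
{"op": "send_rows", "data": {
  "commands": [
    {"dx":0,"dy":0,"dz":0.003,"ax":0,"ay":0,"az":0,"gripper":1},
    {"dx":0,"dy":0,"dz":0.003,"ax":0,"ay":0,"az":0,"gripper":1},
    {"dx":0,"dy":0,"dz":0.003,"ax":0,"ay":0,"az":0,"gripper":1},
    {"dx":0,"dy":0,"dz":0.003,"ax":0,"ay":0,"az":0,"gripper":1},
    {"dx":0,"dy":0,"dz":0.002,"ax":0,"ay":0,"az":0,"gripper":1},
    {"dx":0,"dy":0,"dz":0.001,"ax":0,"ay":0,"az":0,"gripper":1},
    {"dx":0,"dy":0,"dz":0,"ax":0,"ay":0,"az":0,"gripper":1},
    {"dx":0,"dy":0,"dz":0,"ax":0,"ay":0,"az":0,"gripper":1},
    {"dx":0,"dy":0,"dz":0,"ax":0,"ay":0,"az":0,"gripper":1},
    {"dx":0,"dy":0,"dz":0,"ax":0,"ay":0,"az":0,"gripper":1}
  ]
}}

```text
time: 23.5
ee_pos: [554.1, -270.7, 67.3]
tool_rot: [0.0, -0.018, 1.0, -0.0]
force: [-0.5, -0.0, -1.4]
finger_gap: 41.8
grasp_force: 30.0
```

```bash
python3 -c "
from h import *
st()"
```

```text
t 23.50 tcp [ 554.1 -270.7   67.3] yaw(toolx) -177.98 zax [ 3.e-04 -1.e-04 -1.e+00] F [-0.5 -0.  -1.4] M [ 0.08 -0.01  0.04] gap 41.8 gf 30.0 q [ 0.33  0.67  0.05  1.97 -0.06  0.51  2.03]
```

Emit:
{"op": "send_rows", "data": {
  "commands": [
    {"dx":0,"dy":0,"dz":0.0005,"ax":0,"ay":0,"az":0,"gripper":1},
    {"dx":0,"dy":0,"dz":0.0005,"ax":0,"ay":0,"az":0,"gripper":1},
    {"dx":0,"dy":0,"dz":0.0004,"ax":0,"ay":0,"az":0,"gripper":1},
    {"dx":0,"dy":0,"dz":0,"ax":0,"ay":0,"az":0,"gripper":1},
    {"dx":0,"dy":0,"dz":0,"ax":0,"ay":0,"az":0,"gripper":1},
    {"dx":0,"dy":0,"dz":0,"ax":0,"ay":0,"az":0,"gripper":1},
    {"dx":0,"dy":0,"dz":0,"ax":0,"ay":0,"az":0,"gripper":1},
    {"dx":0,"dy":0,"dz":0,"ax":0,"ay":0,"az":0,"gripper":1},
    {"dx":0,"dy":0,"dz":0,"ax":0,"ay":0,"az":0,"gripper":1},
    {"dx":0,"dy":0,"dz":0,"ax":0,"ay":0,"az":0,"gripper":1}
  ]
}}

```text
time: 24.33
ee_pos: [554.1, -270.7, 66.3]
tool_rot: [0.0, -0.018, 1.0, -0.0]
force: [-1.4, 0.9, 5.4]
finger_gap: 42.0
grasp_force: 30.0
```

```bash
python3 rel.py; python3 fit.py
```

```text
t 24.33 tcp [ 554.1 -270.7   66.3] yaw(toolx) -177.98 zax [ 4.e-04 -1.e-04 -1.e+00] F [-1.4  0.9  5.4] M [ 0.22  0.36 -0.03] gap 42.0 gf 30.0 q [ 0.33  0.67  0.05  1.97 -0.06  0.5   2.03]
tcp mean [ 554.09160458 -270.70747629   66.32246286] [0.02254634 0.02216157 0.01597157]
shaft top in tool 894 [-7.186672 -8.84823 ] [7.6232605 8.478358 ] ((1.7359659671783447, -0.10233999788761139), 9.099843978881836)
[ 554.09160458 -270.70747629   66.32246286]
top plane [ 4.78237141e-03 -1.87182864e-03 -1.49162526e+01] 3035
307 4471.5 ((0.696784496307373, 0.21014299988746643), (37.40230941772461, 50.54216384887695), 1.3583413362503052) [-19.798798 -28.727438] [19.98937  28.786396]
136 1347.0 ((-6.467609882354736, 0.0751127153635025), (22.01668357849121, 25.159042358398438), 104.63152313232422) [-19.179142 -10.594568] [ 5.108434 10.447892]
55 123.5 ((7.804821968078613, 0.6214519739151001), (3.9074738025665283, 13.594986915588379), 1.7222265005111694) [ 5.65968   -6.1196656] [10.156514  7.751505]
screw 101 [23.21932496  0.34456922 -7.85997462]
```

The collar touches the shoulder, with top at 81.2 mm against 81 expected. I'll press slightly more to confirm.

Emit:
{"op": "send_rows", "data": {
  "commands": [
    {"dx":0,"dy":0,"dz":0.0005,"ax":0,"ay":0,"az":0,"gripper":1},
    {"dx":0,"dy":0,"dz":0,"ax":0,"ay":0,"az":0,"gripper":1},
    {"dx":0,"dy":0,"dz":0,"ax":0,"ay":0,"az":0,"gripper":1},
    {"dx":0,"dy":0,"dz":0,"ax":0,"ay":0,"az":0,"gripper":1},
    {"dx":0,"dy":0,"dz":0,"ax":0,"ay":0,"az":0,"gripper":1},
    {"dx":0,"dy":0,"dz":0,"ax":0,"ay":0,"az":0,"gripper":1},
    {"dx":0,"dy":0,"dz":0,"ax":0,"ay":0,"az":0,"gripper":1},
    {"dx":0,"dy":0,"dz":0,"ax":0,"ay":0,"az":0,"gripper":1},
    {"dx":0,"dy":0,"dz":0,"ax":0,"ay":0,"az":0,"gripper":1},
    {"dx":0,"dy":0,"dz":0,"ax":0,"ay":0,"az":0,"gripper":1}
  ]
}}

```text
time: 25.37
ee_pos: [554.1, -270.7, 66.3]
tool_rot: [0.0, -0.018, 1.0, -0.0]
force: [-3.4, 0.8, 11.1]
finger_gap: 41.7
grasp_force: 30.0
```

```bash
python3 - <<'E'
from h import *
s=st(); w_,x_,y_,z_=s['tool_rot']; T=R.from_quat([x_,y_,z_,w_]).as_matrix(); p=s['ee_pos']
C,I,D=snap('wrist'); P=cloud(C,D); L=(P-p)@T
m=(D>0)&(P[...,2]>94)&(P[...,2]<104)&(np.hypot(L[...,0],L[...,1])<15)
w=np.ascontiguousarray(plane(C,np.argwhere(m)[:,::-1],99)[:,:2]).astype(np.float32); print('shaft top',len(w),np.median(P[m][:,2]),cv2.minAreaRect(w),cv2.minEnclosingCircle(w))
E
```

```text
t 25.37 tcp [ 554.1 -270.7   66.3] yaw(toolx) -177.99 zax [ 7.e-04 -2.e-04 -1.e+00] F [-3.4  0.8 11.1] M [0.39 0.63 0.03] gap 41.7 gf 30.0 q [ 0.33  0.67  0.05  1.97 -0.06  0.5   2.03]
shaft top 934 98.87552630706382 ((553.5912475585938, -270.90789794921875), (15.318611145019531, 17.32173728942871), 1.9549936056137085) ((551.9889526367188, -270.97760009765625), 9.339339256286621)
```

The collar is firmly seated: z did not change and the force rose to 11 N. The shaft is still square at 182°. Handing in.

```bash
python3 -c "
from h import *
print(env.hand_in()); st()"
```

```text
the job is handed in; nothing more can be done
None
the job is handed in; nothing more can be done
```

I handed the job in at about 25 s: the isolator is at its off stop, the shaft flat faces the pointer, and the collar is seated on the shoulder with its screw over the flat, held in the fingers at 30 N; the rings were left alone and no verdict came back.

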